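# Lock the handled cup onto the spice grinder

## Task

Make the spice grinder ready: take the handled steel cup out of its sloping stand, set it upright on the motor base with its two side pins down through the two gaps in the collar, and twist it clockwise (seen from above) until the ramps have pulled it down tight and it is fully home, with the handle in line with the two ribs on the collar. Then let go, and leave the other things standing where they are.

Things in the scene. Friction and masses are not known exactly. Their poses are not given: they have to be found in the camera images.
- cup: Handled steel cup, 160 g: body 64 mm across, 40 mm tall, closed top; on it a black bar handle 84 long, 14 thick, 42 to 76 mm above the underside (foot plate 40 x 24, to 43 mm). Origin: centre of underside; z: axis, out through the handle; y: along the bar. Round pins (8 mm) stick out at +y and -y to 40 mm from the axis, centres 7 mm above the underside. The same when turned half round.
- cup_grip (a point): Middle of the cup's bar handle, on the cup's axis 64 mm above its underside, axes as the cup's: the place for the middle of the finger pads, closing along the cup's x across the 14 mm. At the start the cup lies in the stand with its axis tilted 35 degrees towards the stand's front; its bar lies level, along the stand's y, and its x points up the slope.
- stand: Fixed wooden stand, 175 x 150 mm. Origin: on the worktop below the centre of the cup's underside; front is -x, z up. Its tray, 45 mm up at that point, rises towards +x at 35 degrees; two 14 mm pegs hold the cup at the low side. Draw the cup off along its own axis, 20 mm or more, before moving away.
- stand_edge (a point): Middle of the lower front edge of the shelf (12 mm thick, two 7 mm coasters on it) over the stand: 216 mm above the worktop, 20 mm in front of the stand's origin, 17 mm behind the handle's middle. The shelf is 150 mm wide and runs back from here, so the handle is not reached from straight above: the tool comes in tilted, along the cup's axis.
- motor_base: Fixed black motor base, 120 mm across. Origin: centre of its foot; z up; x: line of the two black ribs outside the collar and of the locked handle (the front, with a steel button, is -x). Steel collar on top: 98 mm outside, rim 80 mm up, inward lip 69 mm inside. Seat inside: 62.5 mm up; on it the cup's underside rests with its pins below the lip.
- gap (a point): Middle of one of the two gaps in the collar's lip, at rim height, 39 mm from the axis, 72 degrees counter-clockwise (seen from above) from the base's x; the other gap is half a turn round. Each is about 37 degrees wide: the pins go down through them, so the bar then points at the gaps. Axes as the base's.
- rib (a point): Top of the rib at the base's +x, 53 mm from the axis. From the gaps the cup turns 72 degrees clockwise (from above) to bring the bar in line with the ribs: about 35 degrees free, then over 20 degrees ramps pull the cup down 2.5 mm; the rest is level; the pins meet a stop about 5 degrees past the ribs. The twist takes about 0.4 N m; the cup stays where it is left.
- seat (a joint): Sprung rubber seat in the motor base: how far it is pressed down, m. About 0 when free or with the cup merely resting on it, about 0.0025 when the cup is locked tight, 0.004 at most. Pressing starts at about 3 N and grows by 2 N per mm.
- salt_mill: Bystander: small glass salt mill with a grey head, 44 mm in diameter, 90 mm tall, origin at the centre of its underside.
- tin: Bystander: food tin, 57 mm in diameter, 72 mm tall, origin at the centre of its underside.
- jigger: Bystander: brass-coloured double spirit measure, 49 mm in diameter, 82 mm tall, origin at the centre of its underside.

How it is judged:
By the outcome, as a careful person would: the job done as asked, in the order asked, and still so for the second after the job is handed in, with the robot touching nothing.
It also fails if it takes over 50 s, if anything falls off the work surface, if the arm or the gripper's body presses on something with over 40 N, if the wrist force passes 120 N, or if a joint passes its speed limit or range.

## Robot

A 7-joint arm with a two-finger parallel gripper is mounted at the origin on a cart in front of the work surface, level with it; the furniture and walls round the work are solid. World frame = base frame: x ahead of the robot, y to its left, z up, the work surface at z = 0. Lengths are in m, angles in rad, forces in N, time in s.
With the tool pointing down it reaches from about 0.4 to 0.85 m from the base axis. Payload 4.5 kg.
Tool frame: the origin (TCP) lies at the very end of the fingers, on their centre line; the grasp point (between the pads) lies 19 mm behind it (tcp_to_grasp is the z of the grasp point in the tool frame, in m); z points along the fingers, y is the line along which they close (so a half turn about z gives the same grasp; the last joint's range is limited). The gripper opens to 88 mm and grips with 3 to 60 N. Pads are 18 mm wide; open, the fingers measure 123 mm over their backs; the gripper's body (75 mm by 187 mm) begins 45 mm behind the grasp point.
Start: joints at [-1.161, 0.689, -0.195, 1.565, 0.157, 0.902, -0.215], TCP at [0.229, 0.581, 0.239] pointing down, gripper open.
Joint ranges: [-3.01, 3.01], [-0.46, 2.08], [-1.47, 1.51], [0.13, 2.56], [-1, 4.14], [0.04, 2.09], [-2.66, 2.66]. Speed limits (rad/s): [2.57, 2.57, 3.14, 3.14, 3.14, 3.14, 3.14].

## Interface

Orientations are given as a unit quaternion [x, y, z, w].
In Python, from plant import * gives the robot as it stands. The module is installed in compiled form; this text tells all that it offers.
- The arm moves only by the shell command python3 -m jog 'ROWS' [OPENING] [FORCE]. ROWS is JSON, a list that holds one entry, the list of rows, each a list of 6 numbers: the shift along the tool's x, y, z in m, then the turn, a rotation vector about the tool's x, y, z in rad. In form: [[[dx, dy, dz, ax, ay, az], ...]]. A call has 1 to 12 rows; each row shifts and turns the commanded pose from where the row before left it, along the tool's axes as they then stand; what a row does not reach is not made up. A row lasts 1/8 s, in which the tool goes at most 62.5 mm and 10.7 degrees, less where a joint would pass 70% of its speed; a pose out of reach is approached as far as the arm can. A call with a gripper value outside its range is refused whole. OPENING is the finger opening in m, from 0 to 0.0881, set as the call begins (- or left out, the last holds). The fingers move at their own pace and stop on an object; FORCE is the grip in N (left out, the last holds). Time passes only in rows, so rows that do not move let the fingers close. It gives the time, the measured TCP pose, the force, the opening and the grip force at its end, in the units of the state.
- get_state(): the state, without advancing time (a new reading comes with each control period).
- snapshot(name): name is "side" or "top" or "wrist"; returns a dict with "frame" (384x512x3 uint8, red, green, blue), "mtx" (3x3 intrinsics, pixels), "D" ([k1, k2, p1, p2, k3] as OpenCV has them; the pictures are not rectified), "xyz" and "orientation" of the camera in the world; the wrist camera has in their place "mount" (4x4, takes a point from camera to tool coordinates, whose origin is the TCP and whose axes are the flange's). Camera axes: x right, y down, z forward; pixel columns grow to the right and rows downward; lengths in m; the calibration is good to about 2 mm. A picture is of the moment at which its call begins: read the wrist's pose just before it. There is no depth.
- finish_job(): hands the job in; it is judged then, once.
The state is a dict: "clock": time; "q": joint angles; "qd": joint speeds; "joint_torque": joint torques, N m; "tool_pos": TCP position; "eef_rot": TCP orientation; "contact_force": force on the tool from outside, world axes, zero at the start; "moment": the same for the moment, N m; "opening": opening from 0.0 (shut) to 1.0 (fully open); "finger_force": force on a finger pad.
Only numpy, scipy, OpenCV 4.12 (cv2) and the standard library are available. Lean on these libraries where they do the work, as an engineer would, in place of code of your own. Each camera call takes 0.05 s, during which the arm holds its last target. There are 200 camera calls.

## Working session

There is one attempt and no reset: what is moved stays moved. The work goes in short steps, Python scripts to look and compute and a shell command to move; the robot and the scene stay as the last step left them, time stands still between calls to the robot, and variables do not carry over. Pictures are saved under pics/ and viewed, at most 10 in all, crops included, and the job is handed in when it is done.

```bash
mkdir -p pics; python3 - <<'E'
from plant import *
import cv2, pickle
s=get_state(); print(s['clock'],s['tool_pos'],s['eef_rot'],s['opening'])
d={}
for n in ("side","top","wrist"):
    st=get_state(); d[n]=snapshot(n); d[n]['st']=st
    cv2.imwrite(f'pics/{n}0.png',d[n]['frame'][:,:,::-1])
    print(n,{k:v for k,v in d[n].items() if k not in('frame','st')})
pickle.dump(d,open('s0.pkl','wb'))
E
```

```text
0.0 [0.22920124 0.58075919 0.23791806] [ 1.86749281e-01  9.82407168e-01 -9.24033680e-04 -9.57612893e-05] 1.0028031249194924
side {'mtx': array([[394.87347209,   0.        , 250.79701132],
       [  0.        , 394.87347209, 182.31385922],
       [  0.        ,   0.        ,   1.        ]]), 'D': array([0.0119678, 0.       , 0.       , 0.       , 0.       ]), 'xyz': array([-0.4468979 ,  0.53024771,  0.65848364]), 'orientation': array([-0.4483577 ,  0.71304671, -0.4628508 ,  0.27624065])}
top {'mtx': array([[352.96743796,   0.        , 251.79011088],
       [  0.        , 352.96743796, 191.62261855],
       [  0.        ,   0.        ,   1.        ]]), 'D': array([-0.03870335,  0.        ,  0.        ,  0.        ,  0.        ]), 'xyz': array([0.41137017, 0.03638226, 1.27594604]), 'orientation': array([ 0.7124436 , -0.69912551,  0.03970386, -0.0455109 ])}
wrist {'mtx': array([[301.87324241,   0.        , 256.22767338],
       [  0.        , 301.87324241, 192.01555209],
       [  0.        ,   0.        ,   1.        ]]), 'D': array([-0.04322431,  0.        ,  0.        ,  0.        ,  0.        ]), 'mount': array([[ 6.49533561e-04, -9.64801878e-01, -2.62977023e-01,
         6.66726031e-02],
       [ 9.99999460e-01,  8.40098223e-04, -6.12202278e-04,
        -9.68936375e-04],
       [ 8.11580437e-04, -2.62976483e-01,  9.64801902e-01,
        -1.46325918e-01],
       [ 0.00000000e+00,  0.00000000e+00,  0.00000000e+00,
         1.00000000e+00]])}
```

View pics/side0.png

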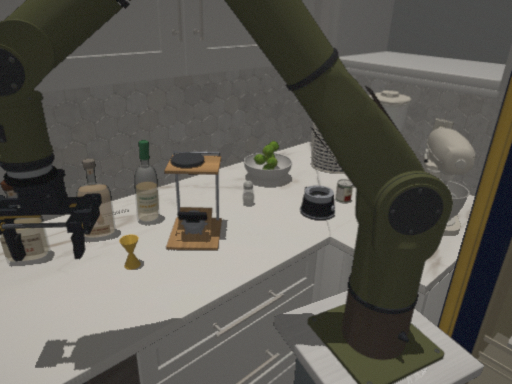

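View pics/top0.png

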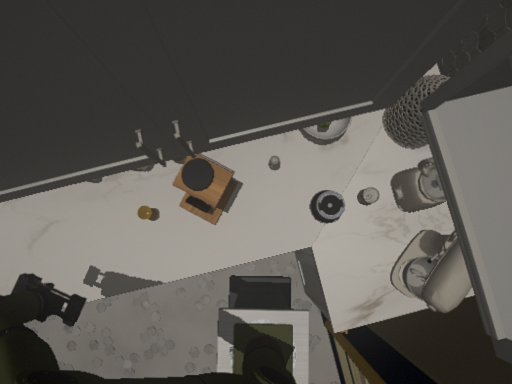

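The side view shows the stand (~195,200), the motor base (318,202) and the jigger (130,250). The top view shows the stand's shelf (~205,185), the handle (198,203) and the base (327,206). I'll enlarge both for measuring.

```bash
cat > h.py <<'E'
import numpy as np, cv2, pickle
from scipy.spatial.transform import Rotation as R
from scipy.optimize import least_squares
def cam(s):
    if 'mount' in s:
        T=np.eye(4); T[:3,:3]=R.from_quat(s['st']['eef_rot']).as_matrix(); T[:3,3]=s['st']['tool_pos']
        T=T@s['mount']; return T[:3,3],T[:3,:3]
    return np.array(s['xyz']),R.from_quat(s['orientation']).as_matrix()
def ray(s,p):
    u=cv2.undistortPoints(np.array([[p]],float),s['mtx'],s['D'])[0,0]
    o,M=cam(s); d=M@np.r_[u,1]; return o,d/np.linalg.norm(d)
def atz(s,p,z):
    o,d=ray(s,p); return o+d*(z-o[2])/d[2]
def tri(*sp):
    A=0;b=0;rs=[ray(*x) for x in sp]
    for o,d in rs:
        P=np.eye(3)-np.outer(d,d); A=A+P; b=b+P@o
    x=np.linalg.solve(A,b); return x,[1000*np.linalg.norm(np.cross(x-o,d)) for o,d in rs]
def proj(s,X):
    o,M=cam(s); r,_=cv2.Rodrigues(M.T)
    return cv2.projectPoints(np.atleast_2d(X).astype(float),r,-M.T@o,s['mtx'],s['D'])[0][:,0]
def crop(s,x0,y0,w,h,k):
    im=cv2.resize(s['frame'][y0:y0+h,x0:x0+w,::-1],None,fx=k,fy=k,interpolation=cv2.INTER_CUBIC)
    for x in range(-(-x0//10)*10,x0+w,10):
        cv2.line(im,((x-x0)*k+k//2,0),((x-x0)*k+k//2,6),(0,255,0),1); 
        if x%20==0: cv2.putText(im,str(x),((x-x0)*k-8,16),0,.35,(0,255,0),1)
    for y in range(-(-y0//10)*10,y0+h,10):
        cv2.line(im,(0,(y-y0)*k+k//2),(6,(y-y0)*k+k//2),(0,255,0),1); cv2.putText(im,str(y),(8,(y-y0)*k+k//2+4),0,.35,(0,255,0),1)
    return im
E
python3 - <<'E'
from h import *
d=pickle.load(open('s0.pkl','rb'))
a=np.hstack([crop(d['top'],160,145,80,84,5)[:300*2],crop(d['top'],300,170,80,84,5)])
b=np.hstack([crop(d['side'],155,140,80,36*3,5)[:540],crop(d['side'],290,170,80,60,5)[:300]]) if 0 else None
cv2.imwrite('pics/t1.png',a)
c=crop(d['side'],155,145,80,112,5); e=crop(d['side'],290,170,80,112,5)
cv2.imwrite('pics/s1.png',np.hstack([c,e]))
print(atz(d['top'],(327,206),.08),atz(d['top'],(198,203),.12),atz(d['top'],(327,206),.0))
E
```

```text
[ 0.51170705 -0.20880897  0.08      ] [0.51034992 0.22361519 0.12      ] [ 0.51841884 -0.22521047  0.        ]
```

View pics/t1.png

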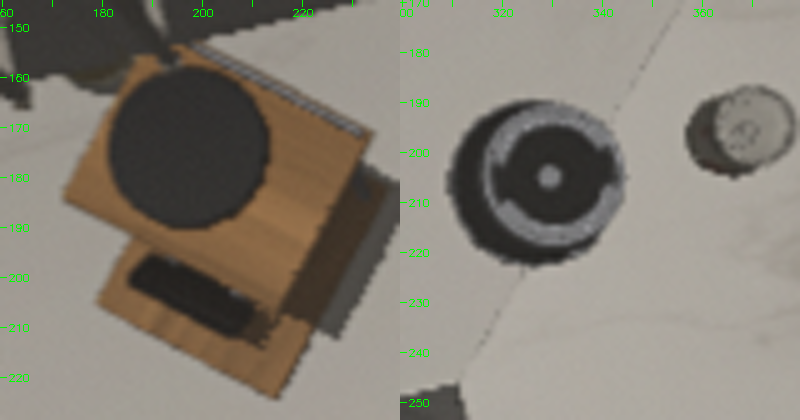

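View pics/s1.png

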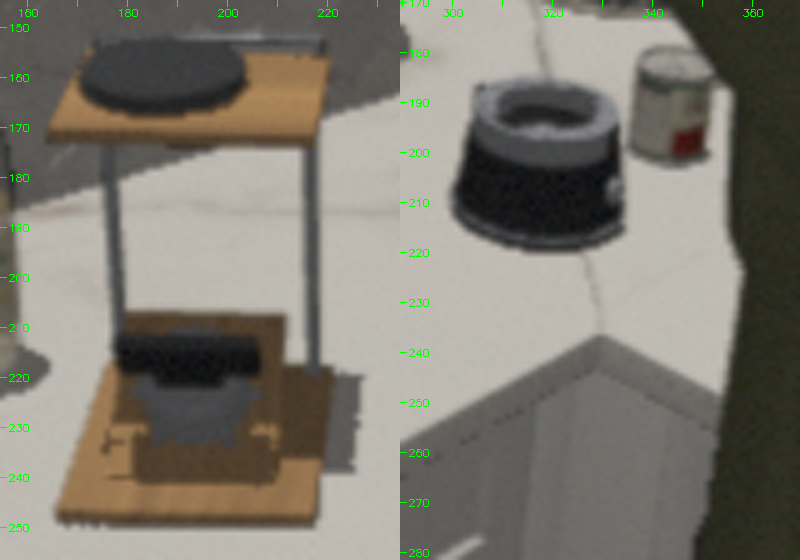

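```bash
python3 - <<'E'
from h import *
d=pickle.load(open('s0.pkl','rb'));t,s=d['top'],d['side']
f=lambda n,a,b: print(n,*[np.round(x,4) for x in tri((t,a),(s,b))])
f('barL',(187,199.5),(178.5,214)); f('barR',(210.5,210.5),(206.5,214)); f('barM',(199,204.5),(192.5,214))
f('shelfL',(173,185),(164.6,172)); f('shelfR',(216,207.4),(217,172.5))
f('footL',(179.4,205.6),(166.2,248)); f('footR',(215.4,224.6),(217.2,248.5))
f('coasterC',(197.4,174),(187,159))
f('rimC',(330,204),(318.5,191))
for z in (.08,): print(atz(t,(330.5,204),z),atz(s,(318.5,191.5),z),atz(t,(319,206.5),z),atz(t,(342,202.5),z))
print('button',atz(s,(332.3,207),.03))
for n,p in (('salt',(274,162)),('tin',(369,196)),('jig',(147,213))): print(n,atz(t,p,.08))
q=R.from_quat(d['wrist']['st']['eef_rot']).as_matrix();print(q)
E
```

```text
barL [0.5233 0.2648 0.0991] [0.2989 0.2989]
barR [0.4897 0.1883 0.098 ] [4.3165 4.3165]
barM [0.5083 0.226  0.0974] [2.4119 2.4119]
shelfL [0.5555 0.2866 0.2205] [1.296 1.296]
shelfR [0.4906 0.1552 0.2218] [2.8271 2.8271]
footL [0.5098 0.3103 0.0045] [0.7619 0.7619]
footR [0.4442 0.1781 0.0056] [1.5522 1.5522]
coasterC [0.5879 0.211  0.2358] [1.0991 1.0991]
rimC [ 0.5189 -0.2194  0.078 ] [0.0897 0.0897]
[ 0.51874104 -0.22077152  0.08      ] [ 0.51244711 -0.21448528  0.08      ] [ 0.50951187 -0.18158373  0.08      ] [ 0.52457071 -0.26003742  0.08      ]
button [ 0.47745033 -0.25177219  0.03      ]
salt [ 0.66047542 -0.02696247  0.08      ]
tin [ 0.54851631 -0.35284217  0.08      ]
jig [0.47624232 0.40323281 0.08      ]
[[-9.30246238e-01  3.66935568e-01 -4.74545876e-04]
 [ 3.66935850e-01  9.30244925e-01 -1.56871184e-03]
 [-1.34172278e-04 -1.63341618e-03 -9.99998657e-01]]
```

```bash
python3 - <<'E'
from h import *
d=pickle.load(open('s0.pkl','rb'));s=d['side'];st=d['wrist']['st']
M=R.from_quat(st['eef_rot']).as_matrix();p=np.array(st['tool_pos'])
for name in ('side','top'):
  im=crop(d[name],0,170 if name=='side' else 250,128 if name=='side' else 100,100,6 if name=='side' else 6)
  y0=170 if name=='side' else 250
  for (l,z) in [(a*b,c) for a in (.0615,.0935) for b in (1,-1) for c in (0,-.064,-.104,-.134)]:
    for x in (-.0375,.0375):
      u=proj(d[name],p+M@np.array([x,l,z]))[0]; print(name,l,z,x,u.round(1)) if name=='x' else 0
      c=(int((u[0])*6+2),int((u[1]-y0)*6+2)); cv2.circle(im,c,4,(0,0,255) if abs(l)>.09 else (255,255,0),-1); cv2.putText(im,f'{-z*1000:.0f}',(c[0]+5,c[1]),0,.4,(0,255,255),1)
  if name=='side': cv2.imwrite('pics/g.png',cv2.convertScaleAbs(im,alpha=1.8,beta=20))
E
```

```text
(no output)
```

View pics/g.png

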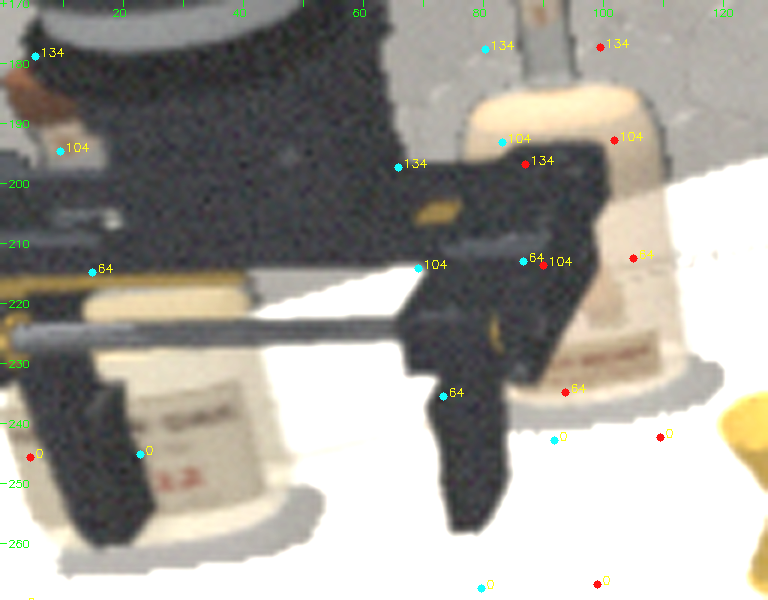

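The overlay shows the gripper's wide wing about 90 mm to each side, from roughly 45 to 81 mm behind the grasp point. Its clearance to the shelf edge must be checked at the pre-grasp pose. The stand fit agrees with the text: yaw about -26.3°, handle at z 0.097, shelf at 0.221.

```bash
cat >> h.py <<'E'
def plan(p1,M1,n,st=None):
    """constant row (repeated n times) that takes the measured pose to p1,M1"""
    from plant import get_state
    st=st or get_state(); p=np.array(st['tool_pos']); M=R.from_quat(st['eef_rot'])
    w=(M.inv()*R.from_matrix(M1)).as_rotvec()/n
    S=sum((M*R.from_rotvec(w*k)).as_matrix() for k in range(n))
    d=np.linalg.solve(S,np.asarray(p1)-p)
    path=[p]
    for k in range(n): path.append(path[-1]+(M*R.from_rotvec(w*k)).as_matrix()@d)
    print('row',np.round(d,4).tolist(),np.round(w,4).tolist(),'deg/row %.1f mm/row %.1f'%(np.degrees(np.linalg.norm(w)),1000*np.linalg.norm(d)),'x%d'%n,'mid',path[n//2].round(3))
def stand(yaw=-26.3,tilt=35,grip=(0.508,0.2275,0.0974)):
    c,s=np.cos(np.radians(yaw)),np.sin(np.radians(yaw)); X=np.array([c,s,0]);Y=np.array([-s,c,0]);Z=np.array([0,0,1.])
    t=np.radians(tilt); a=-np.sin(t)*X+np.cos(t)*Z
    yy=np.cos(t)*X+np.sin(t)*Z
    return np.array(grip),a,np.c_[Y,yy,-a],X
E
python3 -c "
from h import *
g,a,M,X=stand(); p=g-.019*a+.16*a; print(p); plan(p,M,12)"
```

```text
[0.43549731 0.26333306 0.21290044]
row [-0.0344, 0.0034, 0.0064] [-0.0387, -0.0419, 0.1331] deg/row 8.3 mm/row 35.1 x12 mid [0.398 0.465 0.218]
```

```bash
python3 -c "
from h import *
d=pickle.load(open('s0.pkl','rb'))
for p in ((98,236),(148,220),(32,260),(131,265)): print(atz(d['side'],p,0))"; python3 -m jog '[[[-0.0344,0.0034,0.0064,-0.0387,-0.0419,0.1331]]]'
```

```text
[0.66474205 0.47796528 0.        ]
[0.69777048 0.31968983 0.        ]
[0.6132537  0.65449319 0.        ]
[0.47769386 0.41697947 0.        ]
clock: 0.28
tool_pos: [0.2609, 0.5734, 0.2321]
eef_rot: [0.251, 0.967, 0.016, 0.023]
contact_force: [0.4, 0.0, 0.3]
opening: 1.0
finger_force: 0.0
```

```bash
python3 -m jog '[[[-0.0344,0.0034,0.0064,-0.0387,-0.0419,0.1331],[-0.0344,0.0034,0.0064,-0.0387,-0.0419,0.1331],[-0.0344,0.0034,0.0064,-0.0387,-0.0419,0.1331],[-0.0344,0.0034,0.0064,-0.0387,-0.0419,0.1331],[-0.0344,0.0034,0.0064,-0.0387,-0.0419,0.1331],[-0.0344,0.0034,0.0064,-0.0387,-0.0419,0.1331],[-0.0344,0.0034,0.0064,-0.0387,-0.0419,0.1331],[-0.0344,0.0034,0.0064,-0.0387,-0.0419,0.1331],[-0.0344,0.0034,0.0064,-0.0387,-0.0419,0.1331],[-0.0344,0.0034,0.0064,-0.0387,-0.0419,0.1331],[-0.0344,0.0034,0.0064,-0.0387,-0.0419,0.1331],[0,0,0,0,0,0]]]'
python3 - <<'E'
from h import *
from plant import *
g,a,M,X=stand(); p=g-.019*a+.16*a; plan(p,M,1)
d={}
for n in ('side','top','wrist'):
    st=get_state(); d[n]=snapshot(n); d[n]['st']=st
pickle.dump(d,open('s1.pkl','wb')); print(st['q'],st['clock'])
i=crop(d['side'],110,110,130,130,3); t=crop(d['top'],120,130,130,130,3)
w=crop(d['wrist'],130,80,260,1,1)
cv2.imwrite('pics/p1.png',cv2.convertScaleAbs(np.hstack([i,t]),alpha=1.5,beta=10)); cv2.imwrite('pics/w1.png',d['wrist']['frame'][:,:,::-1])
E
```

```text
clock: 1.78
tool_pos: [0.435, 0.2622, 0.213]
eef_rot: [0.81, 0.503, 0.157, 0.256]
contact_force: [0.7, 0.7, 0.4]
opening: 0.999
finger_force: 0.0
row [0.0013, -0.0001, 0.0] [0.0004, 0.003, 0.0011] deg/row 0.2 mm/row 1.3 x1 mid [0.435 0.262 0.213]
[-1.50291348  0.79849941  0.85875352  2.22164258  0.10310273  0.16288014
 -1.42863018] 1.875
```

View pics/p1.png

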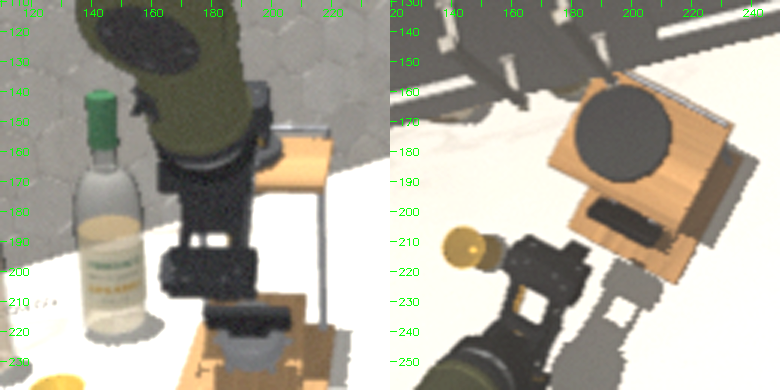

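View pics/w1.png

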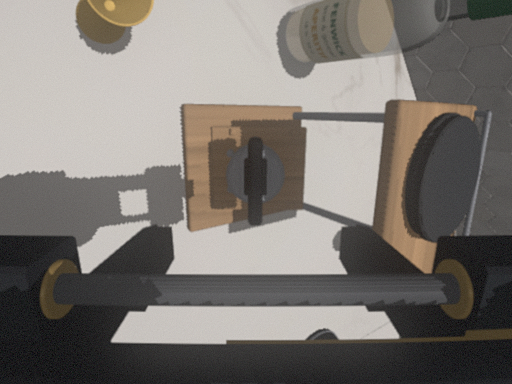

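Wrist view: the bar is centred at (256,181), upright in the image between (256,138) and (256,225). The shelf's front edge runs from (384,100) to (373,235), and the right finger and wing are close to it in projection. Next I'll measure the bar, the shelf edge and the wing outline numerically.

```bash
python3 - <<'E'
from h import *
d=pickle.load(open('s1.pkl','rb'));e=pickle.load(open('s0.pkl','rb'));t,s,w=e['top'],e['side'],d['wrist']
st=w['st'];p=np.array(st['tool_pos']);T=R.from_quat(st['eef_rot']).as_matrix()
f=lambda n,*a: print(n,*[np.round(x,4) for x in (lambda r:(r[0],r[1],1000*T.T@(r[0]-p)))(tri(*a))])
f('barL',(w,(256,139)),(t,(187,199.5)),(s,(178.5,214))); f('barR',(w,(255.5,224)),(t,(210.5,210.5)),(s,(206.5,214)))
f('barM',(w,(255.7,181)),(t,(199,204.5)),(s,(192.5,214)))
f('shelfL',(w,(385,101)),(t,(173,185)),(s,(164.6,172))); f('shelfMid-low w+model',(w,(379,168)),(t,(195,196)))
# bar by size: rays at depth where length = 84
o,a=ray(w,(256,138.5));_,b=ray(w,(255.5,224.5))
print('len84 depth',.084/np.linalg.norm((T.T@a)[:2]/(T.T@a)[2]-(T.T@b)[:2]/(T.T@b)[2]))
g,ax,M,X=stand()
print('model grip in tool',1000*T.T@(g-p),'edge',1000*T.T@(g+X*.0167+[0,0,.1186]-p), proj(w,[g,g+X*.0167+[0,0,.1186]]))
# wing in top and side view
for n in ('top','side'):
  for L in (.0935,-.0935):
    print(n,L,[(z,proj(d[n],p+T@np.array([x,L,-z/1000]))[0].round(1).tolist()) for z in (64,100) for x in (-.0375,.0375)])
im=d['top']['frame'].astype(int).sum(2)
for r in range(205,240): print(r,''.join('#' if v<170 else '.' for v in im[r,145:200]))
E
```

```text
barL [0.5247 0.2651 0.099 ] [2.1344 1.5997 0.6376] [ 38.4659  -0.6866 139.347 ]
barR [0.4897 0.1884 0.0978] [0.3308 4.3963 4.2453] [-45.8484   0.5252 141.5761]
barM [0.5093 0.2266 0.0964] [1.7299 3.2795 1.754 ] [ -2.9264   0.3948 143.1955]
shelfL [0.5556 0.2871 0.2195] [1.0798 1.4824 1.4861] [71.9009 83.209  51.0033]
shelfMid-low w+model [0.5352 0.2308 0.2087] [15.7816 15.7816] [12.3358 82.3069 63.4993]
len84 depth 0.27898835507186825
model grip in tool [ -2.69079838  -0.31951447 141.48907684] edge [-2.59328661 81.35814465 53.88998727] [[254.9220398  182.93030503]
 [370.59900117 212.11736511]]
top 0.0935 [(64, [189.2, 216.6]), (64, [165.1, 204.0]), (100, [183.4, 223.0]), (100, [158.5, 210.0])]
top -0.0935 [(64, [171.4, 264.2]), (64, [149.5, 252.4]), (100, [165.6, 271.4]), (100, [143.1, 259.3])]
side 0.0935 [(64, [201.1, 146.0]), (64, [171.5, 145.4]), (100, [199.9, 137.4]), (100, [169.3, 136.8])]
side -0.0935 [(64, [195.4, 212.4]), (64, [162.6, 211.9]), (100, [193.8, 205.4]), (100, [159.9, 204.8])]
205 ................................................#######
206 .......................
[... 1312 characters left out ...]
##..........###########.................
229 ..............###...........##########.................
230 ..............##............#########..................
231 .............###............########...................
232 .............###............#####......................
233 .............###...........######......................
234 ............#####..........#####.......................
235 ............######.........#####.......................
236 ............########......######.......................
237 ..........############....######.......................
238 .........#######################.......................
239 ........########################.......................
```

```bash
python3 - <<'E'
from h import *
d=pickle.load(open('s1.pkl','rb'));st=d['wrist']['st'];p=np.array(st['tool_pos']);T=R.from_quat(st['eef_rot']).as_matrix()
def L(n,px,x):
    o,v=ray(d[n],px);o=T.T@(o-p);v=T.T@v;k=(x-o[0])/v[0];q=o+k*v;return (q*1000).round(0)
def LD(n,px,D):
    o,v=ray(d[n],px);o=T.T@(o-p);v=T.T@v;q=o+v*((-D-o[2])/v[2]);return (q*1000).round(0)[:2]
for px in ((167,208.5),(183,210.5),(187,218.5),(187,220.5),(158,217)): print(px,[(D,LD('top',px,D).tolist()) for D in (50,64,80,100,120,140)])
im=d['side']['frame'].astype(int).sum(2)
for r in range(128,215): print(r,''.join('#' if v<150 else '.' for v in im[r,155:210])) if r<178 or r>184 else 0
E
```

```text
(167, 208.5) [(50, [-15941.0, 38772.0]), (64, [-20418.0, 49619.0]), (80, [-25534.0, 62015.0]), (100, [-31930.0, 77511.0]), (120, [-38326.0, 93007.0]), (140, [-44722.0, 108502.0])]
(183, 210.5) [(50, [-13094.0, 37536.0]), (64, [-16761.0, 48031.0]), (80, [-20951.0, 60025.0]), (100, [-26190.0, 75018.0]), (120, [-31428.0, 90011.0]), (140, [-36666.0, 105004.0])]
(187, 218.5) [(50, [-11931.0, 38680.0]), (64, [-15266.0, 49501.0]), (80, [-19078.0, 61867.0]), (100, [-23843.0, 77325.0]), (120, [-28608.0, 92784.0]), (140, [-33373.0, 108242.0])]
(187, 220.5) [(50, [-11806.0, 39072.0]), (64, [-15105.0, 50004.0]), (80, [-18877.0, 62498.0]), (100, [-23591.0, 78115.0]), (120, [-28305.0, 93733.0]), (140, [-33019.0, 109350.0])]
(158, 217) [(50, [-17040.0, 41425.0]), (64, [-21831.0, 53028.0]), (80, [-27305.0, 66287.0]), (100, [-34148.0, 82862.0]), (120, [-40991.0, 99437.0]), (140, [-47834.0, 116011.0])]
128 ###################################....................
129 ###################################....................
130 ###################################....................
131 ##################
[... 3897 characters left out ...]
#########################...............
204 ..........##############################...............
205 ..........#############################................
206 ..........##############################...............
207 ............############################...............
208 ............#############################..............
209 ........................################...............
210 ...........................#######.....................
211 .......................................................
212 ........................##################.########....
213 ........................############################...
214 .......................#############################...
```

The numbers say the wing (about ±90 mm, out to about 83 mm behind the grasp) would foul the shelf edge (81 mm off-axis) when pulling out with the fingers closing across the bar. The bar is 84 mm long and the opening is 88 mm, so gripping it end to end turns the wing clear of the shelf and also gives far more torque for the twist. I'll turn the tool -90° and servo the centring with the wrist camera.

```bash
python3 -m jog '[[[0.001,0,0,0,0,-0.17],[0,0,0,0,0,-0.175],[0,0,0,0,0,-0.175],[0,0,0,0,0,-0.175],[0,0,0,0,0,-0.175],[0,0,0,0,0,-0.175],[0,0,0,0,0,-0.175],[0,0,0,0,0,-0.175],[0,0,0,0,0,-0.175],[0,0,0,0,0,0]]]'
python3 - <<'E'
from h import *
from plant import *
g,a,M,X=stand(); M2=np.c_[-M[:,1],M[:,0],M[:,2]]; plan(g-.019*a+.16*a,M2,1)
st=get_state();w=snapshot('wrist');w['st']=st;pickle.dump(w,open('w2.pkl','wb'));print(st['q'].round(3))
fr=w['frame'].astype(int).sum(2)
print(proj(w,[g+.012*a,g+.012*a+.042*M[:,0],g+.012*a-.042*M[:,0]]))
cv2.imwrite('pics/w2.png',crop(w,100,40,300,250,2))
E
```

```text
clock: 3.18
tool_pos: [0.4372, 0.2663, 0.214]
eef_rot: [0.218, 0.929, -0.066, 0.293]
contact_force: [-0.0, -0.2, -0.1]
opening: 1.001
finger_force: 0.0
row [0.0008, -0.0034, 0.0007] [0.0042, -0.001, -0.0028] deg/row 0.3 mm/row 3.5 x1 mid [0.437 0.266 0.214]
[-1.395  0.715  0.635  2.214  0.83   0.268 -0.603]
[[253.04641244 182.51783967]
 [297.76119072 182.40494318]
 [208.30654481 182.64888374]]
```

View pics/w2.png

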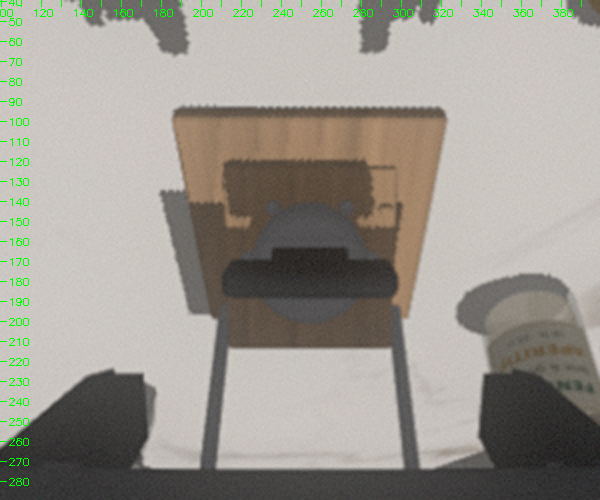

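The wrist view now shows the bar level, its ends at (211,180) and (298.5,180), and the finger inner edges at about columns 172 and 340. The bar is about 2 mm towards -y. I'll go closer and measure again.

```bash
python3 -m jog '[[[0.001,-0.002,0.03,0.004,-0.001,-0.003],[0,0,0.03,0,0,0],[0,0,0.025,0,0,0],[0,0,0,0,0,0]]]'
python3 - <<'E'
from h import *
from plant import *
g,a,M,X=stand(); M2=np.c_[-M[:,1],M[:,0],M[:,2]]; plan(g-.019*a,M2,1)
st=get_state();w=snapshot('wrist');w['st']=st;pickle.dump(w,open('w3.pkl','wb'));print(st['q'].round(3))
print(proj(w,[g+.012*a,g+.012*a+.042*M[:,0],g+.012*a-.042*M[:,0]]))
fr=w['frame'].astype(int).sum(2)
for r in range(130,260,5): print(r,''.join('%x'%min(15,v//30) for v in fr[r,140:370:2]))
E
```

```text
clock: 3.72
tool_pos: [0.4675, 0.2404, 0.1546]
eef_rot: [0.219, 0.929, -0.08, 0.288]
contact_force: [0.3, 0.7, 0.3]
opening: 1.003
finger_force: 0.0
row [-0.0021, 0.0086, 0.0897] [-0.0246, -0.0041, 0.0029] deg/row 1.4 mm/row 90.2 x1 mid [0.467 0.24  0.155]
[-1.32   0.88   0.688  2.229  1.23   0.087 -0.989]
[[268.40963267 209.1743273 ]
 [327.39990757 209.81352766]
 [209.82471263 208.48364792]]
130 ffffffffffffffffffffffffffdeededdddddeb8888788888788888778777877877777878787777777789a998899deeeeddeeeeedffffffffff
135 ffffffffffffffffffffffffffdeeedddddddea888887888888888877887887878877877888887788888bdeeeeeedeeeeeeeeeeefffffffffff
140 fffffffffffffffffffffffffffbeededddddda888888888788888778877788878788778888777888788bededeeddeeeeeeeeedefffffffffff
145 ffffffffffffffffffffbbbbbbbceeddddddddba888788878788787877777878777877788877778787889dededeeeeeeeeeeeeeffffffffffff
150 ffffffffffffffffffffebbbbbbb9cbbbbbacaaa887878888777877778777788778777888887888777888ceddeecdeeeeeeeedfffffffffffff
155 fffffffffffffffffffffcbbbbbb98888888889b878778888778888877778777777777777778888888889daabbbb8ddeeeee
[... 1715 characters left out ...]
6ffffffffffffffffffff9899888888998888989888888889888888878788888888888888889bfffffffff76566566565555
235 7776776776777766dfffffffffffffffffff99988999889998989898898889888888888888888888888888888889fffffffff66656656555565
240 6676666676776566bffffffffffffffffffb999ffffffffffffffffffffffffffffeffeeffedddddddbcbbcc9889dffffffff56655555655555
245 66666666666666668ffffffffffffffffff9999ffffffffffffffffffffffffffffffffffffffffffffffffff899afffffffc55555565554555
250 66665666666666666cffffffffffffffffe999cffffffffffffffffffffffffffffffffffffffffffffffffff9999fffffff855555555545555
255 656565555666666669bbffffffffffffffa998fffffffffffffffffffffffffffffffffffffffffffffffffffc899dffffff656555555555545
```

The arm fell short: joint 6 is at 0.087, close to its 0.04 limit, so it is near a wrist singularity. I'll fit a kinematic model from the poses recorded so far to choose a reachable approach.

```bash
cat > kin.py <<'E'
from h import *
import itertools
def fk(q,x,s):
    a0,b0,h,Lu,Lf,Lt,e1,e2,ox,oy=x; q=np.asarray(q)*s
    Z=lambda a:R.from_euler('z',a); Y=lambda a:R.from_euler('y',a)
    A=Z(q[0]+a0)*Y(q[1])*Z(q[2]); p=np.array([ox,oy,h])+A.apply([e1,0,Lu])
    A=A*Y(q[3]); p=p+A.apply([-e2,0,0]); A=A*Z(q[4]); p=p+A.apply([0,0,Lf])
    A=A*Y(q[5])*Z(q[6]+b0); return p+A.apply([0,0,Lt]),A
E
python3 - <<'E'
from kin import *
S=[pickle.load(open('s0.pkl','rb'))['wrist']['st'],pickle.load(open('s1.pkl','rb'))['wrist']['st'],pickle.load(open('w2.pkl','rb'))['st'],pickle.load(open('w3.pkl','rb'))['st']]
best=[]
for sg in itertools.product((1,-1),repeat=5):
    s=np.array([sg[0],1,sg[1],1,sg[2],1,sg[3]])
    if sg[4]<0: continue
    def f(x):
        r=[]
        for st in S:
            p,A=fk(st['q'],x,s); r+=list(p-st['tool_pos'])+list(.3*(A.inv()*R.from_quat(st['eef_rot'])).as_rotvec())
        return r
    for a0 in (0,1.57,2.36,3.14,-1.57):
      for b0 in (0,1.57,3.14,-1.57):
        o=least_squares(f,[a0,b0,.3,.4,.4,.25,0,0,0,0],max_nfev=60); best.append((o.cost,s.tolist(),o.x.round(4).tolist()))
best.sort(key=lambda b:b[0])
for b in best[:3]: print(b)
E
```

```text
(np.float64(8.60049153746463e-06), [-1, 1, -1, 1, -1, 1, -1], [-0.0007, 1.5702, 0.3511, 0.5766, 0.3382, 0.3086, 0.0252, -0.0305, 0.045, -0.0186])
(np.float64(8.600491537465385e-06), [-1, 1, -1, 1, -1, 1, -1], [-0.0007, 1.5702, 0.3511, 0.5766, 0.3382, 0.3086, 0.0252, -0.0305, 0.045, -0.0186])
(np.float64(8.600491537465524e-06), [-1, 1, -1, 1, -1, 1, -1], [-0.0007, 1.5702, 0.3511, 0.5766, 0.3382, 0.3086, 0.0252, -0.0305, 0.045, -0.0186])
```

The model fits to under 1 mm. Next I'll search the joint solutions for the grip, draw-off and base poses with each turn of the tool.

```bash
cat >> kin.py <<'E'
X=[-0.0007,1.5702,0.3511,0.5766,0.3382,0.3086,0.0252,-0.0305,0.045,-0.0186]; SG=np.array([-1,1,-1,1,-1,1,-1])
lo=np.array([-3.01,-.46,-1.47,.13,-1,.04,-2.66]);hi=np.array([3.01,2.08,1.51,2.56,4.14,2.09,2.66])
def ik(p,M,q0,w=.005):
    Rt=R.from_matrix(M); q0=np.clip(q0,lo+.011,hi-.011)
    f=lambda q:np.r_[(lambda P,A:np.r_[(P-p)*10,3*(A.inv()*Rt).as_rotvec()])(*fk(q,X,SG)),w*(q-q0)]
    o=least_squares(f,q0,bounds=(lo+.01,hi-.01),max_nfev=80); P,A=fk(o.x,X,SG)
    return o.x,1000*np.linalg.norm(P-p),np.degrees((A.inv()*Rt).magnitude())
def turned(M,k): c,s=np.cos(k),np.sin(k); return M@np.array([[c,-s,0],[s,c,0],[0,0,1]])
E
python3 - <<'E'
from kin import *
g,a,M,Xs=stand(); rng=np.random.default_rng(0)
for k in (0,90,180,270):
  Mk=turned(M,np.radians(k))
  for t in (0,.03):
    sol=[]
    for i in range(25):
        q0=rng.uniform(lo,hi); q0[0]=rng.uniform(-2,.5)
        q,e,r=ik(g-.019*a+t*a,Mk,q0,.0005)
        if e<1 and r<.5: sol.append(q.round(2).tolist())
    print(k,t,len(sol)); [print('  ',x) for x in sol[:6]]
E
```

```text
0 0 10
   [-1.26, 1.11, 0.81, 2.21, 3.73, 0.21, 1.21]
   [-1.21, 1.06, 0.7, 2.21, 3.19, 0.18, 1.76]
   [-1.09, 1.0, 0.48, 2.21, 2.33, 0.26, 2.65]
   [-1.3, 1.15, 0.89, 2.21, 3.98, 0.27, 0.95]
   [-1.09, 1.0, 0.48, 2.21, 2.33, 0.26, 2.65]
   [-1.11, 1.0, 0.51, 2.21, 2.41, 0.24, 2.57]
0 0.03 11
   [-1.25, 1.01, 0.71, 2.22, 3.11, 0.13, 1.84]
   [-1.31, 1.06, 0.84, 2.22, 3.88, 0.17, 1.06]
   [-1.35, 1.1, 0.92, 2.22, 4.13, 0.23, 0.81]
   [-1.26, 1.02, 0.73, 2.22, 3.21, 0.13, 1.74]
   [-1.23, 0.99, 0.67, 2.22, 2.82, 0.13, 2.14]
   [-1.35, 1.1, 0.92, 2.22, 4.13, 0.23, 0.81]
90 0 15
   [-1.22, 1.08, 0.73, 2.21, 3.33, 0.18, 0.05]
   [-1.02, 0.97, 0.37, 2.21, 2.13, 0.34, 1.28]
   [-1.04, 0.98, 0.4, 2.21, 2.18, 0.31, 1.24]
   [-1.26, 1.11, 0.81, 2.21, 3.71, 0.21, -0.34]
   [-1.24, 1.09, 0.76, 2.21, 3.51, 0.19, -0.13]
   [-0.72, 0.94, -0.13, 2.21, 1.85, 0.71, 1.62]
90 0.03 17
   [-0.62, 0.91, -0.35, 2.22, 1.74, 0.87, 1.71]
   [-1.34, 1.09, 0.89, 2.22, 4.06, 0.21, -0.7]
   [-0.91, 0.89, 0.12, 2.22, 1.83, 0.51, 1.59]
   [-0.78, 0.88, -0.09, 2.22, 1.78, 0.67, 1.66]
   [-1.18, 0.96, 0.58, 2.22, 2.36
[... 546 characters left out ...]
 1.23, 0.21]
   [-0.57, 0.93, -0.43, 2.22, 1.74, 0.94, 0.16]
   [-0.49, 0.96, -0.57, 2.22, 1.73, 1.05, 0.18]
270 0 20
   [-0.7, 0.94, -0.16, 2.21, 1.85, 0.74, -1.51]
   [-0.69, 0.94, -0.16, 2.21, 1.85, 0.74, -1.51]
   [-0.92, 0.95, 0.21, 2.21, 1.99, 0.46, -1.69]
   [-0.58, 0.97, -0.35, 2.21, 1.81, 0.88, -1.46]
   [-1.07, 0.99, 0.45, 2.21, 2.26, 0.28, -1.99]
   [-0.85, 0.94, 0.1, 2.21, 1.93, 0.54, -1.62]
270 0.03 23
   [-1.35, 1.1, 0.92, 2.22, 4.13, 0.23, 2.38]
   [-0.43, 1.0, -0.68, 2.22, 1.72, 1.15, -1.37]
   [-1.31, 1.06, 0.83, 2.22, 3.87, 0.17, 2.65]
   [-1.35, 1.1, 0.92, 2.22, 4.13, 0.23, 2.38]
   [-1.33, 1.08, 0.87, 2.22, 4.0, 0.19, 2.51]
   [-0.76, 0.88, -0.11, 2.22, 1.78, 0.68, -1.48]
```

```bash
sed -i 's/grip=(0.508,0.2275,0.0974)/grip=(0.5086,0.2288,0.0974)/' h.py; cat > go.py <<'E'
import sys; from kin import *; from plant import get_state
g,a,M,Xs=stand(); t=float(sys.argv[1]); n=int(sys.argv[2]); k=float(sys.argv[3]) if len(sys.argv)>3 else 270
Mk=turned(M,np.radians(k)); plan(g-.019*a+t*a,Mk,n); q=get_state()['q']; print('q',q.round(3)); print('ik',[np.round(v,3) for v in ik(g-.019*a+t*a,Mk,q,.02)])
E
python3 go.py .07 4
```

```text
row [-0.0004, 0.002, 0.0051] [-0.0059, -0.0011, 0.0006] deg/row 0.3 mm/row 5.5 x4 mid [0.475 0.241 0.147]
q [-1.321  0.879  0.689  2.229  1.226  0.087 -0.986]
ik [array([-1.156,  0.853,  0.446,  2.23 ,  1.735,  0.264, -1.486]), np.float64(0.06), np.float64(0.019)]
```

```bash
python3 -m jog '[[[-0.0004,0.002,0.005,-0.006,-0.001,0.0006],[-0.0004,0.002,0.005,-0.006,-0.001,0.0006],[-0.0004,0.002,0.005,-0.006,-0.001,0.0006],[-0.0004,0.002,0.005,-0.006,-0.001,0.0006],[0,0,0,0,0,0],[0,0,0,0,0,0]]]'; python3 go.py .07 1
```

```text
clock: 4.53
tool_pos: [0.4812, 0.2417, 0.1407]
eef_rot: [0.217, 0.929, -0.069, 0.293]
contact_force: [0.3, -0.6, 0.1]
opening: 1.0
finger_force: 0.0
row [0.0, 0.0005, 0.0019] [-0.0014, 0.0005, 0.0007] deg/row 0.1 mm/row 1.9 x1 mid [0.481 0.242 0.141]
q [-1.234  0.875  0.567  2.225  1.718  0.17  -1.474]
ik [array([-1.197,  0.87 ,  0.518,  2.23 ,  1.782,  0.208, -1.535]), np.float64(0.009), np.float64(0.003)]
```

```bash
cat > bar.py <<'E'
from h import *; from plant import *
g,a,M,X=stand(); st=get_state();w=snapshot('wrist');w['st']=st;pickle.dump(w,open('w4.pkl','wb'))
pr=proj(w,[g+.01*a-.042*M[:,0],g+.01*a+.042*M[:,0]]); print('pred',pr.round(1).tolist())
# predicted tool axis column at bar depth
p=np.array(st['tool_pos']);T=R.from_quat(st['eef_rot']).as_matrix(); z=(T.T@(g+.01*a-p))
print('grip in tool mm',1000*(T.T@(g-p)),'axis px',proj(w,p+T@np.array([z[0],0,z[2]])).round(1))
fr=w['frame'].astype(int).sum(2); r0=int(pr[:,1].mean())
for r in range(r0-14,r0+16,4): print(r,''.join('%x'%min(15,v//30) for v in fr[r,170:350]))
E
python3 bar.py
```

```text
pred [[195.1, 213.8], [321.9, 214.1]]
grip in tool mm [ 0.05313667  0.61126963 52.8560158 ] axis px [[257.6 214. ]]
199 fffffffffcbbbbbbbbbbba9888888876555555554544445544444444444444344433434444343344433343343333443434344443443434443444444555454444545555565655555568adefeeefffffffffffffffffffffffffff
203 ffffffffffebbcbbbcbcbba888987655555565555554555555545444454444344344334444443343333444443444434334444444344444444444444445454444555555555556656556568beeffffffffffffffffffffffffffff
207 ffffffffffffdbbccbcbbcbb9876566666665556555555555545555545454544555444455444544444444444454544444444444444444444545544554545555555555665555566666666569fffffffffffffffffffffffffffff
211 fffffffffffffdbbcbcbbbbba965666665666665665665555565665566555555545455555444544555465555555555555555555555565545555556555664556566556566666666666767667dfffffffffffffffffffffffffffc
215 ffffffffffffffeddccccbbccb86566666666666766656666565665556555555566555555656556565555555655555565555655566565566566666556665566656666666666666667767669ffffffffffffffffffffffffffdbb
219 fffffffffffffffffffffffffffd76666666666666666666655666665555656556656566665665566665665556665566666565666666565666666666666766666676576666777677767669fffffffffffffffffffffffffffcbb
223 ffffffffffffffffffffffffffffffd88888888888887778788878877887778777888888888777887888878788888887888888878877878777787777777878888787788778888888bfffffffffffffffffffffffffffffffffff
227 9dffffffffffffffffffffffffffffa99999889888888888999898888888989888898899898989999999999988989998999999999888888888888888888888888988898898899899afffffffffffffffffffffffffffb9999999
```

```bash
python3 - <<'E'
from h import *
w=pickle.load(open('w4.pkl','rb'));p=np.array(w['st']['tool_pos']);T=R.from_quat(w['st']['eef_rot']).as_matrix()
for z in (0,-.01,-.02,-.04): print(z,[proj(w,p+T@np.array([x,y,z]))[0].round(1).tolist() for y in (-.044,.044) for x in (.009,-.009)])
fr=w['frame'].astype(int).sum(2)
for r in range(228,268,4):
    print(r,'L',''.join('%x'%min(15,v//30) for v in fr[r,155:195]),'R',''.join('%x'%min(15,v//30) for v in fr[r,320:360]))
E
```

```text
0 [[173.0, 225.0], [175.6, 256.5], [342.8, 225.2], [340.1, 256.6]]
-0.01 [[167.6, 232.6], [170.5, 265.8], [348.5, 232.8], [345.4, 265.9]]
-0.02 [[161.4, 241.2], [164.7, 276.3], [354.9, 241.4], [351.4, 276.4]]
-0.04 [[146.1, 262.6], [150.7, 302.1], [370.8, 262.8], [366.0, 302.3]]
228 L 7777767767676676bfffffffffffffffffffffff R ffffffffffffffffffffff856666666666666666
232 L 77777777767777669fffffffffffffffffffffff R fffffffffffffffffffffd766666667566666666
236 L 67776767777777767dffffffffffffffffffffff R fffffffffffffffffffffa666666666665665666
240 L 76667677766777766bffffffffffffffffffffff R fffffffffffffffffffff8566666666666565665
244 L 67676677676766666affffffffffffffffffffff R ffffffffffffffffffffd7566666666556665655
248 L 676766667766676667efffffffffffffffffffff R ffffffffffffffffffff96666666666666555566
252 L 666666566666666665bfffffffffffffffffffff R ffffffffffffffffffff85566665555565565555
256 L 6667666665666666659fffffffffffffffffffff R fffffffffffffffffffc75565665655555655555
260 L 666665666655656569ffffffffffffffffffffff R ffffffffffffffffffffe7655556555555455555
264 L 556666566666656bfffffffffffffffffffffffe R efffffffffffffffffffffd75555555555555454
```

```bash
python3 -m jog '[[[0,0.0008,0.009,0,0,0],[0,0,0.009,0,0,0],[0,0,0.009,0,0,0],[0,0,0.006,0,0,0],[0,0,0,0,0,0]]]' 0.0881; python3 go.py 0 1; python3 bar.py | head -2
```

```text
clock: 5.2
tool_pos: [0.4987, 0.2333, 0.113]
eef_rot: [0.217, 0.929, -0.07, 0.293]
contact_force: [-0.2, -0.2, -0.2]
opening: 1.001
finger_force: 0.0
row [0.0001, 0.0004, 0.038] [-0.0026, 0.0005, 0.0012] deg/row 0.2 mm/row 38.0 x1 mid [0.499 0.233 0.113]
q [-1.11   0.9    0.419  2.209  1.855  0.279 -1.599]
ik [array([-0.972,  0.956,  0.284,  2.203,  2.034,  0.395, -1.748]), np.float64(0.013), np.float64(0.004)]
pred [[182.8, 233.9], [334.2, 234.4]]
grip in tool mm [ 0.08415216  0.38150925 19.01643082] axis px [[257.8 234.3]]
```

```bash
python3 - <<'E'
from h import *
w=pickle.load(open('w4.pkl','rb'));fr=w['frame'].astype(int).sum(2)
for r in range(214,262,4): print(r,'L',''.join('%x'%min(15,v//30) for v in fr[r,155:215]),'R',''.join('%x'%min(15,v//30) for v in fr[r,300:360]))
E
```

```text
214 L fffffffffffffffffffcccccccdccccb9898655655655555455554544544 R 45555455555555555556666668ceffffffffffffffffffffffffffffffff
218 L ffffffffffffffffffffcccccccccccca866565555555555554555455455 R 5445555556555555665666666667dfffffffffffffffffffffffffffffff
222 L ffffffffffffffffffffffdcccccccb76666666665555555555555554445 R 5455555555555555566556666666669ffffffffffffffffffffffffffecc
226 L 78dffffffffffffffffffffffffffb566666666656656555555554555555 R 555455565655566565656665666666669ffffffffffffffffffffffc8677
230 L 7877777777677766bffffffffffffc666666666566656666666666665565 R 555656556566666665666666767766766bfffffffe866667667767677676
234 L 77777877777776668ffffffffffffd657676766666666666666666666566 R 666666666666666666666667666667669ffffffffb666766667666677667
238 L 77777777777776766dffffffffffffc66666766676666676666666666666 R 66667666667676677776777667777767bffffffff9666666676666767676
242 L 76767777777776666bffffffffffffffb976666676666666666666666666 R 6667666676676666666677676666668ffffffffff8666666766666666666
246 L 676677666766666668ffffffffffffffffffffa99a999899999998998999 R 8999999899999999999aabffffffffffffffffffc6656666666666566656
250 L 776666666766676666dffffffffffffffffffc9aa9999999999988898899 R 889999889999999999a99aefffffffffffffffff95565666566666665665
254 L 676666666666556665cffffffffffffffffff99a99999988998988999999 R 9999999889999988999a99bfffffffffffffffff85555666555655565656
258 L 6666666666666666659fffffffffffffffffb9a99999999999999a999999 R 9899999999999999999aaa9cfffffffffffffffc65556565565666565556
```

```bash
python3 -m jog '[[[0,0.0011,0.003,0,0,0],[0,0,0,0,0,0]]]'; cat > chk.py <<'E'
from h import *; from plant import *
st=get_state();w=snapshot('wrist');fr=w['frame'].astype(float).sum(2)
def cr(r,a,b,rise):
    v=fr[r,a:b]; lv=(v.max()+v.min())/2; i=np.where((v[:-1]<lv)!=(v[1:]<lv))[0]
    return [round(a+j+(lv-v[j])/(v[j+1]-v[j]),1) for j in i]
for r in range(228,262,3): print(r,cr(r,155,200,1),cr(r,315,360,1))
E
python3 chk.py
```

```text
clock: 5.5
tool_pos: [0.5008, 0.2341, 0.1108]
eef_rot: [0.217, 0.929, -0.069, 0.293]
contact_force: [0.0, 0.2, 0.4]
opening: 0.999
finger_force: 0.0
228 [np.float64(171.2), np.float64(179.7)] [np.float64(330.7), np.float64(341.4)]
231 [np.float64(171.5), np.float64(179.5)] [np.float64(331.5), np.float64(340.9)]
234 [np.float64(171.8), np.float64(179.8)] [np.float64(331.4), np.float64(340.6)]
237 [np.float64(172.1), np.float64(179.9)] [np.float64(331.2), np.float64(340.4)]
240 [np.float64(172.2), np.float64(180.7)] [np.float64(330.6), np.float64(340.4)]
243 [np.float64(172.5), np.float64(181.7)] [np.float64(329.4), np.float64(340.0)]
246 [np.float64(172.8), np.float64(189.4)] [np.float64(325.3), np.float64(339.8)]
249 [np.float64(173.1), np.float64(189.8)] [np.float64(320.5), np.float64(339.4)]
252 [np.float64(173.2), np.float64(189.3)] [np.float64(321.0), np.float64(339.3)]
255 [np.float64(173.4), np.float64(188.8)] [np.float64(321.4), np.float64(339.1)]
258 [np.float64(173.5), np.float64(188.4)] [np.float64(321.8), np.float64(338.9)]
261 [np.float64(172.0), np.float64(187.9)] [np.float64(322.3), np.float64(340.6)]
```

Bar and finger centres now agree to 0.4 mm, so I'll descend past the bar's top and check the force.

```bash
python3 -m jog '[[[0,-0.0003,0.004,0,0,0],[0,0,0.004,0,0,0],[0,0,0.004,0,0,0],[0,0,0,0,0,0]]]'; python3 go.py 0 1;python3 chk.py
```

```text
clock: 6.05
tool_pos: [0.5068, 0.2302, 0.1007]
eef_rot: [0.217, 0.929, -0.07, 0.293]
contact_force: [0.9, -0.5, -0.1]
opening: 1.0
finger_force: 0.0
row [0.0001, -0.0004, 0.023] [-0.0025, 0.0005, 0.0011] deg/row 0.2 mm/row 23.0 x1 mid [0.507 0.23  0.101]
q [-1.068  0.918  0.376  2.199  1.9    0.311 -1.636]
ik [array([-0.969,  0.956,  0.281,  2.203,  2.031,  0.398, -1.745]), np.float64(0.009), np.float64(0.003)]
228 [np.float64(171.1), np.float64(180.0)] [np.float64(333.2), np.float64(341.4)]
231 [np.float64(171.5), np.float64(177.9)] [np.float64(335.2), np.float64(341.1)]
234 [np.float64(171.7), np.float64(176.8)] [np.float64(337.0), np.float64(340.7)]
237 [np.float64(172.0), np.float64(175.3)] [np.float64(337.9), np.float64(340.7)]
240 [np.float64(172.2), np.float64(175.1)] [np.float64(338.2), np.float64(340.6)]
243 [np.float64(172.4), np.float64(175.4)] [np.float64(338.3), np.float64(340.5)]
246 [np.float64(172.8), np.float64(175.6)] [np.float64(337.9), np.float64(340.4)]
249 [np.float64(173.0), np.float64(176.0)] [np.float64(337.2), np.float64(339.8)]
252 [np.float64(173.2), np.float64(177.0)] [np.float64(336.9), np.float64(339.5)]
255 [np.float64(173.4), np.float64(179.1)] [np.float64(335.4), np.float64(339.2)]
258 [np.float64(173.6), np.float64(187.5)] [np.float64(324.8), np.float64(338.8)]
261 [np.float64(172.0), np.float64(187.1)] [np.float64(325.1), np.float64(340.6)]
```

```bash
python3 -m jog '[[[0,-0.0002,0.005,0,0,0],[0,0,0.005,0,0,0],[0,0,0.005,0,0,0],[0,0,0.005,0,0,0],[0,0,0.002,0,0,0],[0,0,0,0,0,0]]]'; python3 go.py 0 1
```

```text
clock: 6.85
tool_pos: [0.518, 0.2246, 0.0829]
eef_rot: [0.217, 0.929, -0.07, 0.293]
contact_force: [0.2, 0.0, -0.1]
opening: 1.004
finger_force: 0.0
row [0.0001, -0.0004, 0.0012] [-0.0021, 0.0006, 0.0013] deg/row 0.1 mm/row 1.3 x1 mid [0.518 0.225 0.083]
q [-1.011  0.947  0.321  2.186  1.96   0.355 -1.683]
ik [array([-0.966,  0.955,  0.275,  2.203,  2.026,  0.402, -1.739]), np.float64(0.005), np.float64(0.002)]
```

```bash
python3 -m jog '[[[0,0,0,0,0,0],[0,0,0,0,0,0],[0,0,0,0,0,0],[0,0,0,0,0,0]]]' 0.07 45; python3 go.py 0 1
```

```text
clock: 7.35
tool_pos: [0.518, 0.2251, 0.0831]
eef_rot: [0.216, 0.929, -0.069, 0.293]
contact_force: [1.1, 1.7, -0.8]
opening: 0.95
finger_force: 45.0
row [0.0, -0.0008, 0.0015] [-0.0013, 0.0007, 0.0015] deg/row 0.1 mm/row 1.7 x1 mid [0.518 0.225 0.083]
q [-1.011  0.946  0.321  2.186  1.96   0.355 -1.683]
ik [array([-0.966,  0.955,  0.275,  2.203,  2.027,  0.402, -1.74 ]), np.float64(0.005), np.float64(0.002)]
```

The fingers grip the bar at 0.95 × 88.1 = 83.7 mm, as expected for 84. Now to draw the cup off along its axis.

```bash
python3 -m jog '[[[0,0,-0.003,0,0,0],[0,0,-0.005,0,0,0],[0,0,-0.006,0,0,0],[0,0,-0.006,0,0,0],[0,0,-0.006,0,0,0],[0,0,-0.006,0,0,0],[0,0,-0.006,0,0,0],[0,0,-0.006,0,0,0],[0,0,0,0,0,0]]]'; python3 go.py .045 1
```

```text
clock: 8.48
tool_pos: [0.4952, 0.2364, 0.1194]
eef_rot: [0.216, 0.929, -0.069, 0.293]
contact_force: [0.4, 0.2, -1.5]
opening: 0.944
finger_force: 45.0
row [0.0, -0.0008, 0.0008] [-0.0013, 0.0009, 0.0016] deg/row 0.1 mm/row 1.2 x1 mid [0.495 0.236 0.119]
q [-1.137  0.892  0.448  2.211  1.827  0.257 -1.574]
ik [array([-1.095,  0.892,  0.398,  2.224,  1.894,  0.299, -1.635]), np.float64(0.007), np.float64(0.002)]
```

The cup is out of the stand, with its weight showing as -1.5 N. Next I'll check joint margins along the way: forward away from the shelf, upright, then a viewing pose beside the base.

```bash
python3 - <<'E'
from kin import *; from plant import get_state
from scipy.spatial.transform import Slerp
st=get_state(); q=np.array(st['q']); p0=np.array(st['tool_pos']); R0=R.from_quat(st['eef_rot']).as_matrix()
g,a,M,Xs=stand()
def down(y): c,s=np.cos(np.radians(y)),np.sin(np.radians(y)); return np.array([[c,s,0],[s,-c,0],[0,0,-1]])
A=(p0-.10*Xs+[0,0,.08],R0); B=(np.array([.42,.22,.26]),down(154)); c=np.array([.517,-.218,0]); 
y=170; x=np.array([np.cos(np.radians(y)),np.sin(np.radians(y)),0]); C=(c-.10*x+[0,0,.22],down(y)); Bm=(np.array([.47,.0,.26]),down(165)); D=(c+[0,0,.20],down(195));E=(c+[0,0,.12],down(195));F=(c+[0,0,.12],down(118))
prev=(p0,R0)
for n,t in zip('ABMCDEF',(A,B,Bm,C,D,E,F)):
    sl=Slerp([0,1],R.from_matrix([prev[1],t[1]]))
    for f in (.25,.5,.75,1):
        q,e,r=ik(prev[0]*(1-f)+t[0]*f,sl([f])[0].as_matrix(),q,.02)
        print(n,f,q.round(2),round(e,1),round(r,1)) if f in(.5,1) or e>1 else 0
    prev=t; print(n,t[0].round(3))
plan(*A,5)
E
```

```text
A 0.5 [-1.23  0.8   0.42  2.24  1.46  0.3  -1.27] 0.0 0.0
A 1 [-1.26  0.68  0.28  2.23  1.17  0.48 -1.04] 0.0 0.0
A [0.406 0.281 0.199]
B 0.5 [-0.76  0.51 -0.1   2.19  0.79  0.49 -0.44] 0.0 0.0
B 1 [-0.23  0.48 -0.5   2.07  0.37  0.67  0.14] 0.0 0.0
B [0.42 0.22 0.26]
M 0.5 [ 0.06  0.47 -0.55  2.13  0.4   0.64  0.45] 0.0 0.0
M 1 [ 0.36  0.48 -0.6   2.12  0.44  0.66  0.77] 0.0 0.0
M [0.47 0.   0.26]
C 0.5 [ 0.57  0.61 -0.6   1.92  0.49  0.76  1.05] 0.0 0.0
C 1 [ 0.71  0.76 -0.61  1.64  0.52  0.91  1.3 ] 0.0 0.0
C [ 0.615 -0.235  0.22 ]
D 0.5 [ 0.77  0.73 -0.66  1.8   0.59  0.82  1.43] 0.0 0.0
D 1 [ 0.82  0.71 -0.7   1.95  0.68  0.73  1.55] 0.0 0.0
D [ 0.517 -0.218  0.2  ]
E 0.5 [ 0.78  0.77 -0.63  1.98  0.75  0.64  1.49] 0.0 0.0
E 1 [ 0.73  0.82 -0.55  2.    0.82  0.55  1.43] 0.0 0.0
E [ 0.517 -0.218  0.12 ]
F 0.5 [ 0.63  0.79 -0.37  2.    0.61  0.46  0.96] 0.0 0.0
F 1 [ 0.52  0.76 -0.2   2.    0.35  0.41  0.54] 0.0 0.0
F [ 0.517 -0.218  0.12 ]
row [0.0072, -0.0, -0.0246] [0.0, 0.0, 0.0] deg/row 0.0 mm/row 25.6 x5 mid [0.459 0.254 0.151]
```

```bash
python3 -m jog '[[[0.0072,0,-0.0246,0,0,0],[0.0072,0,-0.0246,0,0,0],[0.0072,0,-0.0246,0,0,0],[0.0072,0,-0.0246,0,0,0],[0.0072,0,-0.0246,0,0,0],[0,0,0,0,0,0]]]'
cat > dn.py <<'E'
import sys; from kin import *; from plant import get_state
def down(y): c,s=np.cos(np.radians(y)),np.sin(np.radians(y)); return np.array([[c,s,0],[s,-c,0],[0,0,-1]])
if __name__=='__main__':
    x,y,z,yaw,n=map(float,sys.argv[1:6]); plan([x,y,z],down(yaw),int(n)); st=get_state(); T=R.from_quat(st['eef_rot']).as_matrix()
    print('q',st['q'].round(2),'yaw',np.degrees(np.arctan2(T[1,0],T[0,0])).round(2),'tilt',np.degrees(np.arccos(-T[2,2])).round(2),'moment',np.round(st['moment'],2))
E
python3 dn.py .42 .22 .26 154 6
```

```text
clock: 9.22
tool_pos: [0.4119, 0.2794, 0.195]
eef_rot: [0.216, 0.929, -0.067, 0.294]
contact_force: [-0.1, -0.9, -1.6]
opening: 0.945
finger_force: 45.0
row [-0.0091, -0.0083, -0.0083] [0.0003, 0.1022, -0.0005] deg/row 5.9 mm/row 14.9 x6 mid [0.411 0.252 0.23 ]
q [-1.38  0.72  0.48  2.24  1.05  0.34 -0.91] yaw 153.77 tilt 35.14 moment [0.34 0.66 0.02]
```

```bash
python3 -m jog '[[[-0.0091,-0.0083,-0.0083,0,0.102,0],[-0.0091,-0.0083,-0.0083,0,0.102,0],[-0.0091,-0.0083,-0.0083,0,0.102,0],[-0.0091,-0.0083,-0.0083,0,0.102,0],[-0.0091,-0.0083,-0.0083,0,0.102,0],[-0.0091,-0.0083,-0.0083,0,0.102,0],[0,0,0,0,0,0]]]'
python3 dn.py .47 0 .26 165 7
```

```text
clock: 10.1
tool_pos: [0.4234, 0.2144, 0.2585]
eef_rot: [0.232, 0.973, -0.001, 0.002]
contact_force: [-0.6, 0.9, -1.0]
opening: 0.951
finger_force: 45.0
row [-0.0176, -0.026, -0.0001] [-0.0003, 0.0007, -0.0296] deg/row 1.7 mm/row 31.4 x7 mid [0.438 0.121 0.259]
q [-0.36  0.48 -0.32  1.98  0.23  0.72  0.29] yaw 153.12 tilt 0.31 moment [ 0.02 -0.   -0.01]
```

```bash
python3 -m jog '[[[-0.0176,-0.026,0,0,0,-0.0296],[-0.0176,-0.026,0,0,0,-0.0296],[-0.0176,-0.026,0,0,0,-0.0296],[-0.0176,-0.026,0,0,0,-0.0296],[-0.0176,-0.026,0,0,0,-0.0296],[-0.0176,-0.026,0,0,0,-0.0296],[-0.0176,-0.026,0,0,0,-0.0296],[0,0,0,0,0,0]]]'
python3 dn.py .615 -.235 .22 170 8
```

```text
clock: 11.1
tool_pos: [0.4689, 0.0033, 0.2584]
eef_rot: [0.127, 0.992, -0.002, 0.001]
contact_force: [-0.8, -0.8, -1.6]
opening: 0.95
finger_force: 45.0
row [-0.0243, -0.0251, 0.0049] [-0.0005, 0.0003, -0.0099] deg/row 0.6 mm/row 35.3 x8 mid [ 0.54  -0.117  0.239]
q [ 0.15  0.48 -0.39  1.99  0.27  0.72  0.91] yaw 165.46 tilt 0.27 moment [ 0.03  0.01 -0.02]
```

```bash
python3 -m jog '[[[-0.0243,-0.0251,0.0049,0,0,-0.0099],[-0.0243,-0.0251,0.0049,0,0,-0.0099],[-0.0243,-0.0251,0.0049,0,0,-0.0099],[-0.0243,-0.0251,0.0049,0,0,-0.0099],[-0.0243,-0.0251,0.0049,0,0,-0.0099],[-0.0243,-0.0251,0.0049,0,0,-0.0099],[-0.0243,-0.0251,0.0049,0,0,-0.0099],[-0.0243,-0.0251,0.0049,0,0,-0.0099],[0,0,0,0,0,0]]]'
python3 - <<'E'
from h import *
from plant import *
st=get_state();w=snapshot('wrist');w['st']=st;pickle.dump(w,open('wb1.pkl','wb')); print(st['clock'],st['tool_pos'],st['q'].round(2))
c=np.array([.517,-.218,.08]); print(proj(w,c))
cv2.imwrite('pics/wb1.png',crop(w,120,0,266,200,3))
E
```

```text
clock: 12.22
tool_pos: [0.6166, -0.2332, 0.2191]
eef_rot: [0.086, 0.996, -0.002, 0.001]
contact_force: [0.0, 0.7, -1.2]
opening: 0.947
finger_force: 45.0
12.225 [ 0.61664109 -0.23323337  0.21910776] [ 0.49  0.78 -0.39  1.47  0.34  0.96  1.41]
[[255.8415791   70.59389252]]
```

View pics/wb1.png

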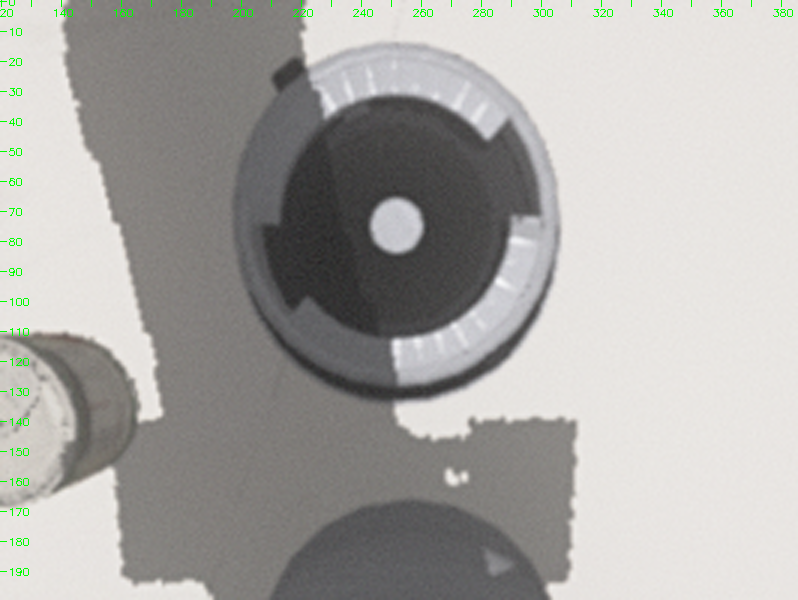

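The wrist view shows the collar centred near (252,72). The right gap lies between (283,43) and (300,72), the left gap between (208,75) and (218,102), and one rib is at (216,24). I'll convert these to world coordinates.

```bash
python3 - <<'E'
from h import *
w=pickle.load(open('wb1.pkl','rb'))
P=lambda x,y,z=.08: atz(w,(120+(x-1)/3,(y-1)/3),z)[:2]
# circle fits in the z=.08 plane
def circ(pts):
    A=np.c_[2*pts,np.ones(len(pts))];s=np.linalg.lstsq(A,(pts**2).sum(1),rcond=None)[0];return s[:2],np.sqrt(s[2]+s[:2]@s[:2])
lip=np.array([P(*c) for c in ((282,215),(511,230),(396,95),(396,338),(345,108),(430,99),(470,316),(330,316),(345,325) ,(490,292))])
out=np.array([P(*c) for c in ((233,215),(558,222),(396,43),(300,78),(500,80),(540,140),(240,165))])
cl,rl=circ(lip);co,ro=circ(out);print('lip',cl,rl*1000,'outer',co,ro*1000)
c=(cl+co)/2
for n,xy in dict(rA=(487,140),rB=(511,215),rA2=(512,120),rB2=(541,215),lA=(280,225),lB=(308,297),lA2=(262,225),lB2=(294,310)).items():
    v=P(*xy)-c; print(n,np.degrees(np.arctan2(v[1],v[0])).round(1),(1000*np.hypot(*v)).round(1))
for z in (.06,.07,.08):
    v=P(289,75,z)-c; print('rib',z,np.degrees(np.arctan2(v[1],v[0])).round(1),1000*np.hypot(*v))
print('hub',[P(396,226,z) for z in (.05,.0625)])
E
```

```text
lip [ 0.51853096 -0.22148007] 34.38039344485787 outer [ 0.51854007 -0.22213206] 48.19173381912846
rA 120.4 34.5
rB 82.8 33.9
rA2 119.7 43.5
rB2 82.3 42.8
lA -98.0 34.8
lB -60.8 34.7
lA2 -98.3 40.1
lB2 -60.6 40.5
rib 0.06 -153.2 55.90911701205618
rib 0.07 -152.7 53.15406342078044
rib 0.08 -152.1 50.40390457835053
hub [array([ 0.51682224, -0.22230741]), array([ 0.51815505, -0.22230614])]
```

```bash
python3 - <<'E'
from h import *
w=pickle.load(open('wb1.pkl','rb'));im=cv2.GaussianBlur(w['frame'],(3,3),0).astype(float).sum(2)
pts=[]
for c in range(226,288,4):
    v=np.diff(im[155:190,c]); i=v.argmin(); pts.append((c,155+i+.5))
for r in range(186,240,5):
    v=np.diff(im[r,185:235]); i=v.argmin(); pts.append((185+i+.5,r)); v=np.diff(im[r,280:330]); i=v.argmax(); pts.append((280+i+.5,r))
T=np.asarray(w['mount']); K=[]
for p in pts:
    u=cv2.undistortPoints(np.array([[p]],float),w['mtx'],w['D'])[0,0]; d=T[:3,:3]@np.r_[u,1]; o=T[:3,3]; K.append((o+d*(.0055-o[2])/d[2])[:2])
K=np.array(K)
def f(x): return np.hypot(*(K-x[:2]).T)-x[2]
o=least_squares(f,[0,0,.032],loss='soft_l1',f_scale=.0005); print('centre,r',o.x*1000,'res',(f(o.x)*1000).round(1))
o=least_squares(lambda x:f([*x,.032]),[0,0],loss='soft_l1',f_scale=.0005); print(o.x*1000)
print([tuple(np.round(p,0)) for p in pts])
E
```

```text
centre,r [ 8.88516959 -1.3553925  30.05201712] res [ -0.8  -0.4  -0.3  -0.1  -0.1  -0.    0.2   0.1   0.6   0.2  -0.    3.4
   4.4  -0.3  -0.4  -0.3  -1.5   4.2  -2.1   2.8   8.1  -2.1   6.3  -2.4
  -2.4  -1.8   2.1   2.2   2.9   3.   -0.3  -7.2  -0.1  -0.    3.1  -6.9
 -15.    8.7]
[ 6.84573612 -1.25986954]
[(np.float64(226.0), np.float64(176.0)), (np.float64(230.0), np.float64(174.0)), (np.float64(234.0), np.float64(172.0)), (np.float64(238.0), np.float64(170.0)), (np.float64(242.0), np.float64(168.0)), (np.float64(246.0), np.float64(168.0)), (np.float64(250.0), np.float64(166.0)), (np.float64(254.0), np.float64(166.0)), (np.float64(258.0), np.float64(166.0)), (np.float64(262.0), np.float64(166.0)), (np.float64(266.0), np.float64(168.0)), (np.float64(270.0), np.float64(162.0)), (np.float64(274.0), np.float64(160.0)), (np.float64(278.0), np.float64(172.0)), (np.float64(282.0), np.float64(174.0)), (np.float64(286.0), np.float64(176.0)), (np.float64(216.0), np.float64(186.0)), (np.float64(310.0), np.float64(186.0)), (np.float64(214.0), np.float64(191.0)), (np.float64(310.0), np.float64(191.0)), (np.float64(188.0), np.float64(196.0)), (np.float64(302.0), np.float64(196.0)), (np.float64(190.0), np.float64(201.0)), (np.float64(304.0), np.float64(201.0)), (np.float64(206.0), np.float64(206.0)), (np.float64(306.0), np.float64(206.0)), (np.float64(196.0), np.float64(211.0)), (np.float64(316.0), np.float64(211.0)), (np.float64(194.0), np.float64(216.0)), (np.float64(318.0), np.float64(216.0)), (np.float64(200.0), np.float64(221.0)), (np.float64(298.0), np.float64(221.0)), (np.float64(200.0), np.float64(226.0)), (np.float64(312.0), np.float64(226.0)), (np.float64(196.0), np.float64(231.0)), (np.float64(298.0), np.float64(231.0)), (np.float64(232.0), np.float64(236.0)), (np.float64(326.0), np.float64(236.0))]
```

```bash
python3 - <<'E'
from h import *
w=pickle.load(open('wb1.pkl','rb'));im=cv2.GaussianBlur(w['frame'],(3,3),0).astype(float).sum(2)
pts=[]
for c in list(range(220,268,2))+list(range(277,292,2)):
    v=np.diff(im[160:190,c]); i=v.argmin(); k=v[max(i-1,0):i+2]; pts.append((c,160+i+.5))
T=np.asarray(w['mount'])
def onpl(z):
    K=[]
    for p in pts:
        u=cv2.undistortPoints(np.array([[p]],float),w['mtx'],w['D'])[0,0]; d=T[:3,:3]@np.r_[u,1]; o=T[:3,3]; K.append((o+d*(z-o[2])/d[2])[:2])
    return np.array(K)
for z in (.0465,.0445):
    K=onpl(z); f=lambda x:np.hypot(*(K-x[:2]).T)-.032
    o=least_squares(f,[0,0],loss='soft_l1',f_scale=.0003); print(z,o.x*1000,(f(o.x)*1000).round(1))
for r in range(176,252,4): print(r,''.join('%x'%min(15,v//25) for v in im[r,190:326:2].astype(int)))
E
```

```text
0.0465 [-0.31840157 -1.12506541] [-0.1 -0.2 -0.1  0.   0.3  0.1  0.  -0.   0.   0.1  0.3 -0.1  0.1 -0.1
 -0.4  0.1 -0.1 -0.2  0.5  0.5 -0.1  0.  -0.5 -0.2  0.1  0.1 -0.4  0.3
 -0.1  0.2  0.  -0. ]
0.0445 [ 0.00718182 -1.12505784] [-0.2 -0.2 -0.2  0.   0.3  0.1  0.  -0.   0.   0.1  0.3 -0.1  0.2 -0.1
 -0.4  0.1 -0.  -0.1  0.5  0.5 -0.1  0.  -0.4 -0.2  0.1  0.1 -0.4  0.2
 -0.1  0.1 -0.  -0.1]
176 ffffffefeeeeeeeeeecaaaaaaaaaaaaaaaaaaaaaaaaabbbbdeffffffffffffffffff
180 fffffffeeeeeeeeecaaaaaaaaaaaaaaaababababbbbbbbbbbbcfffffffffffffffff
184 fffffefeeeeeeecaaaaaaabbbbbbabbbbbbbbbbbbbbbbbedcbbbdfffffffffffffff
188 feffffffefeeebaaaaaabbabbbbbbbbbbbbbbbbbbbbbbbdfffdbbbefffffffffffff
192 fffffffeeefdbaabbbbbbbbbbbbbbbbbbbbbbbbbbbbbbbbcbbbbbbbeffffffffffff
196 ffffeeeeeeebabbbbbbbbbbbbbbbbbbbbbbbbbbbbbbbbbbbbbbbbbbcffffffffffff
200 fffffffeffbbbbbbbbbbbbbbbbbbbbbbbbbbbbbbbbbbbbbbbbbbbbbbdfffffffffff
204 fffffffffebbbbbbbbbbbbbbbbbbbbbbbbbbbbbbbbbbbbbbbbbbbbbbbdffffffffff
208 ffffffffeabbbbbbbbbbbbabbaaaaaaaaaaaaabbbbbbbbbbbbbbbbbbbbefffffffff
212 ffffbbbabbbbbbbbbbbbbbbbbbbbbbbbbbbbbbbbbbbbbbbbbbbbbbbbbbbbbcdfffff
216 fffdbcbbbbbbbbb9766666656666666666666666666677777779bbbcddffcccdffff
220 ffffffbbbbbbbba65555555554444444444444455555555656669bcfffffdcefffff
224 ffffffebbbbbbba65555555555444445444444454455555556669bcfffebcfffffff
228 eeeeed8888888875555555454444444444444444444445555556899999999fffffff
232 77766666656655555555445444444444444444444444454555555556666666676777
236 66666666666555555444544444444334434444444444444545555555666666667777
240 66666666655555555544444444444444344444444444444454555555565666666666
244 66666655555555554444444444444334343343443444444444445455555556666666
248 66665555555555544444444444444433333344344433444444444555555555655566
```

The cup's underside centre appears at (-0.3,-1.1) mm in the tool frame. Correcting for that camera bias puts the base axis at (0.5187,-0.2205), which agrees with the fixed cameras. The gaps are at 100.9° and the ribs at about 28.5°. Now to move over the base.

```bash
python3 dn.py .5187 -.2205 .17 190.9 6
```

```text
row [0.0164, 0.0014, 0.0083] [-0.0003, 0.0001, -0.0602] deg/row 3.4 mm/row 18.4 x6 mid [ 0.568 -0.221  0.195]
q [ 0.49  0.77 -0.4   1.47  0.34  0.96  1.41] yaw 170.21 tilt 0.09 moment [0.08 0.01 0.  ]
```

```bash
python3 -m jog '[[[0.0164,0.0014,0.0083,0,0,-0.0602],[0.0164,0.0014,0.0083,0,0,-0.0602],[0.0164,0.0014,0.0083,0,0,-0.0602],[0.0164,0.0014,0.0083,0,0,-0.0602],[0.0164,0.0014,0.0083,0,0,-0.0602],[0.0164,0.0014,0.0083,0,0,-0.0602],[0,0,0,0,0,0],[0,0,0,0,0,0]]]'
python3 dn.py .5187 -.2205 .13 190.9 3
```

```text
clock: 13.28
tool_pos: [0.5198, -0.2209, 0.1718]
eef_rot: [-0.095, 0.995, -0.001, 0.002]
contact_force: [-0.2, -0.1, -0.6]
opening: 0.945
finger_force: 45.0
row [0.0004, 0.0002, 0.0139] [-0.0007, 0.0013, 0.0002] deg/row 0.1 mm/row 13.9 x3 mid [ 0.519 -0.221  0.158]
q [ 0.59  0.73 -0.47  1.81  0.48  0.71  1.62] yaw -169.07 tilt 0.25 moment [-0.02 -0.01  0.04]
```

```bash
python3 -m jog '[[[0.0004,0.0002,0.0139,-0.0007,0.0013,0],[0.0004,0.0002,0.0139,-0.0007,0.0013,0],[0.0004,0.0002,0.0139,-0.0007,0.0013,0],[0,0,0,0,0,0],[0,0,0,0,0,0]]]'
python3 - <<'E'
from h import *
from plant import *
import subprocess
st=get_state();w=snapshot('wrist');w['st']=st;pickle.dump(w,open('wb2.pkl','wb'))
im=w['frame'].astype(int).sum(2)
c=np.array([.5187,-.2205,.08]); a=np.linspace(0,6.28,13)
print('rim49',proj(w,[c+[.049*np.cos(t),.049*np.sin(t),0] for t in a]).round(0).tolist()); print('lip',proj(w,[c+[.0345*np.cos(t),.0345*np.sin(t),0] for t in a]).round(0).tolist())
for r in range(120,216,3): print(r,''.join('%x'%min(15,v//30) for v in im[r,160:352:2]))
E
python3 dn.py .5187 -.2205 .12 190.9 1
```

```text
clock: 13.9
tool_pos: [0.5176, -0.222, 0.1296]
eef_rot: [-0.095, 0.996, 0.0, -0.001]
contact_force: [0.9, 0.6, -0.8]
opening: 0.95
finger_force: 45.0
rim49 [[247.0, 276.0], [282.0, 274.0], [311.0, 256.0], [329.0, 226.0], [329.0, 191.0], [309.0, 160.0], [275.0, 143.0], [235.0, 146.0], [204.0, 168.0], [189.0, 201.0], [194.0, 235.0], [215.0, 262.0], [247.0, 276.0]]
lip [[251.0, 258.0], [275.0, 257.0], [297.0, 244.0], [309.0, 223.0], [308.0, 198.0], [294.0, 177.0], [270.0, 165.0], [243.0, 167.0], [221.0, 182.0], [210.0, 205.0], [213.0, 229.0], [228.0, 248.0], [250.0, 258.0]]
120 ffccdddcdcccccccccccccccccbcccccccbcccccccccbbaaaabbffffffffffffffffffffffffffffffffffffffffffff
123 ffccdccccdcccccccccccccccccccccccccccbbaa99986666667789cffffffffffffffffffffffffffffffffffffffff
126 ffcdcccccccccccccccccccbcbccccccccba999999989666666666777768afffffffffffffffffffffffffffffffffff
129 ffeccdcccccccccccccbcccbcccccbcb99999aa9999975665666677677777679ffffffffffffffffffffffffffffffff
132 ffdddccccccccccccccccccbccbccb965899999866556665666666666777777777bfffffffffffffffffffffffffffff
135 ffddcccccdccc
[... 2215 characters left out ...]
ccccbccca99988754469888989899999998899999999999999999998999999899975556688a9a9bddeffffffff
204 cccccccccccccc9999887445898989a99899888899999899998899999899999899999999965566899aaaadcfffffffff
207 cccccccccccccc9999888448898889899988888888888898988998898899899998999989985556889999acefffffffff
210 ccccccbccccccb999988888889989899889888888888988988988888988999988999899dc88878889a99bcffffffffff
213 fffffffdbcbccc999989988889999999899989999999989999998999999999999999999fedca99988999ffffffffffff
row [-0.0013, 0.0014, 0.0098] [0.0001, -0.0008, -0.0004] deg/row 0.1 mm/row 10.0 x1 mid [ 0.518 -0.222  0.13 ]
q [ 0.57  0.79 -0.43  1.84  0.53  0.62  1.58] yaw -169.13 tilt 0.05 moment [ 0.07 -0.04 -0.06]
```

```bash
cat > rel.py <<'E'
from h import *
from scipy.ndimage import map_coordinates
def rel(w,zb=.0465,rmin=26,rmax=40):
    """fit cup-underside circle and lip circle in tool xy, same camera; returns offsets mm"""
    im=cv2.GaussianBlur(w['frame'],(3,3),0).astype(float).sum(2); T=np.asarray(w['mount'])
    zl=w['st']['tool_pos'][2]-.08
    def px(x,y,z):
        c=np.linalg.inv(T)@np.r_[x,y,z,1]; return cv2.projectPoints(c[None,:3],np.zeros(3),np.zeros(3),w['mtx'],w['D'])[0][0,0]
    L,C=[],[]
    for t in np.radians(np.arange(-62,63,4)):
        rr=np.arange(rmin,rmax,.1)/1000; P=np.array([px(r*np.cos(t),r*np.sin(t)-.001,zl) for r in rr])
        v=map_coordinates(im,[P[:,1],P[:,0]],order=1); g=np.gradient(v)
        i=v.argmin(); 
        if 5<i<len(v)-5:
            o=i+g[i:i+25].argmax(); k=max(i-25,0)+g[max(i-25,0):i+1].argmin(); L.append((t,P[o])); C.append((t,P[k]))
    def fit(S,z,r):
        Q=[]
        for t,p in S:
            u=cv2.undistortPoints(np.array([[p]],float),w['mtx'],w['D'])[0,0]; d=T[:3,:3]@np.r_[u,1]; o=T[:3,3]; Q.append((o+d*(z-o[2])/d[2])[:2])
        Q=np.array(Q); f=lambda x:np.hypot(*(Q-x).T)-r; s=least_squares(f,[0,0],loss='soft_l1',f_scale=.0003); return s.x*1000,(f(s.x)*1000).round(1)
    return fit(L,zl,.0345),fit(C,zb,.032)
if __name__=='__main__':
    w=pickle.load(open('wb2.pkl','rb')); l,c=rel(w); print('lip',*l); print('cup',*c); print('move tool xy by',l[0]-c[0])
E
python3 rel.py
```

```text
lip [-0.48102365 -0.33431797] [ 0.1  0.1  0.   0.   0.1 -0.1  0.2  0.1  0.1 -0.1 -0.2  0.1  0.  -0.2
 -0.1 -0.1 -0.1 -0.3 -0.   0.4 -0.   0.1  0.1 -0.1 -0.1  0.1  0.1 -0.
  0.2  0.3  0.1 -0.3]
cup [ 0.22537594 -1.08592952] [-0.3 -0.   0.  -0.   0.  -0.   0.1  0.  -0.  -0.1  0.1  0.1 -0.   0.
  0.1 -0.1  0.2  0.1  0.  -0.2  0.1 -0.2 -0.2 -0.3  0.1  0.1 -0.  -0.2
 -0.3  0.5  0.   0.1]
move tool xy by [-0.70639958  0.75161155]
```

The fit of cup and collar in a single image is clean: move -0.7 mm in x and +0.75 mm in y. Then lower the cup while watching the force.

```bash
python3 -m jog '[[[-0.0007,0.0008,0.003,0,0,0],[0,0,0.004,0,0,0],[0,0,0.004,0,0,0],[0,0,0,0,0,0]]]'; python3 -m jog '[[[0,0,0.003,0,0,0],[0,0,0.003,0,0,0],[0,0,0,0,0,0],[0,0,0,0,0,0]]]';python3 dn.py .5183 -.221 .109 190.9 1
```

```text
clock: 14.45
tool_pos: [0.5176, -0.2211, 0.1182]
eef_rot: [-0.095, 0.995, 0.0, -0.001]
contact_force: [0.1, 0.2, -2.0]
opening: 0.946
finger_force: 45.0
clock: 14.95
tool_pos: [0.5179, -0.2211, 0.1126]
eef_rot: [-0.095, 0.995, 0.0, -0.001]
contact_force: [0.2, -0.1, -2.0]
opening: 0.949
finger_force: 45.0
row [-0.0004, 0.0, 0.0036] [0.0003, -0.0014, -0.0004] deg/row 0.1 mm/row 3.6 x1 mid [ 0.518 -0.221  0.113]
q [ 0.56  0.81 -0.41  1.85  0.54  0.59  1.57] yaw -169.12 tilt 0.08 moment [ 0.04 -0.01 -0.03]
```

```bash
python3 -m jog '[[[0,0,0.002,0,0,0],[0,0,0.001,0,0,0],[0,0,0,0,0,0]]]'; python3 -m jog '[[[0,0,0.001,0,0,0],[0,0,0,0,0,0]]]';  python3 -m jog '[[[0,0,0.001,0,0,0],[0,0,0,0,0,0]]]'
```

```text
clock: 15.32
tool_pos: [0.5178, -0.2211, 0.1095]
eef_rot: [-0.095, 0.995, 0.0, -0.001]
contact_force: [0.0, -0.5, -1.7]
opening: 0.949
finger_force: 45.0
clock: 15.58
tool_pos: [0.5179, -0.2211, 0.1088]
eef_rot: [-0.095, 0.995, -0.0, -0.001]
contact_force: [0.1, -0.7, 0.7]
opening: 0.946
finger_force: 45.0
clock: 15.82
tool_pos: [0.518, -0.2211, 0.1079]
eef_rot: [-0.095, 0.996, -0.0, -0.001]
contact_force: [-0.4, 0.1, 3.3]
opening: 0.947
finger_force: 45.0
```

Contact comes at TCP 0.1088, so the underside is at 0.0625, on the seat with the pins through the gaps. Now the free part of the twist.

```bash
python3 -m jog '[[[0,0,0,0,0,0.08],[0,0,0,0,0,0.09],[0,0,0,0,0,0.09],[0,0,0,0,0,0.09],[0,0,0,0,0,0.09],[0,0,0,0,0,0.08],[0,0,0,0,0,0]]]' - 55;python3 dn.py .5179 -.2211 .1079 160.9 1
```

```text
clock: 16.7
tool_pos: [0.5186, -0.2212, 0.108]
eef_rot: [0.164, 0.986, -0.0, 0.0]
contact_force: [0.5, 0.1, 2.9]
opening: 0.945
finger_force: 55.0
row [0.0007, -0.0002, 0.0001] [-0.0005, 0.0001, 0.004] deg/row 0.2 mm/row 0.7 x1 mid [ 0.519 -0.221  0.108]
q [ 0.47  0.81 -0.26  1.86  0.38  0.53  1.2 ] yaw 161.13 tilt 0.03 moment [-0.04 -0.13  0.01]
```

```bash
python3 -m jog '[[[0.0003,0,0,0,0,0.087],[0,0,0.0003,0,0,0.087],[0,0,0.0005,0,0,0.087],[0,0,0,0,0,0]]]';python3 dn.py .5182 -.2211 .1065 145.9 1
```

```text
clock: 17.2
tool_pos: [0.5182, -0.2211, 0.1072]
eef_rot: [0.29, 0.957, -0.0, -0.0]
contact_force: [0.5, 0.1, 4.2]
opening: 0.943
finger_force: 55.0
row [-0.0, -0.0, 0.0007] [-0.0005, -0.0001, 0.0061] deg/row 0.3 mm/row 0.7 x1 mid [ 0.518 -0.221  0.107]
q [ 0.43  0.8  -0.19  1.86  0.29  0.51  1.03] yaw 146.25 tilt 0.03 moment [ 0.   -0.03 -0.03]
```

```bash
python3 -m jog '[[[0,0,0.0005,0,0,0.087],[0,0,0.0004,0,0,0.087],[0,0,0,0,0,0.05],[0,0,0,0,0,0]]]';python3 dn.py .5182 -.2211 .1063 118.7 1
```

```text
clock: 17.7
tool_pos: [0.5182, -0.2212, 0.1063]
eef_rot: [0.395, 0.919, -0.0, 0.0]
contact_force: [1.1, 0.6, 5.6]
opening: 0.947
finger_force: 55.0
row [0.0001, 0.0, 0.0] [-0.0004, 0.0003, 0.257] deg/row 14.7 mm/row 0.1 x1 mid [ 0.518 -0.221  0.106]
q [ 0.4   0.8  -0.14  1.86  0.21  0.49  0.88] yaw 133.43 tilt 0.03 moment [-0.06 -0.04 -0.09]
```

```bash
python3 -m jog '[[[0,0,0,0,0,0.087],[0,0,0,0,0,0.087],[0,0,0,0,0,0.083],[0,0,0,0,0,0],[0,0,0,0,0,0]]]';python3 dn.py .5182 -.2211 .1063 118.7 1; python3 -c "
from plant import *; s=get_state(); print(s['moment'],s['contact_force'])"
```

```text
clock: 18.32
tool_pos: [0.5182, -0.2212, 0.1063]
eef_rot: [0.51, 0.86, -0.0, -0.0]
contact_force: [-0.1, -0.3, 5.2]
opening: 0.945
finger_force: 55.0
row [0.0001, 0.0001, 0.0] [-0.0003, 0.0002, 0.0001] deg/row 0.0 mm/row 0.1 x1 mid [ 0.518 -0.221  0.106]
q [ 0.36  0.8  -0.07  1.87  0.11  0.48  0.72] yaw 118.7 tilt 0.02 moment [-0.02 -0.05 -0.08]
[-0.02159937 -0.0450147  -0.08092243] [-0.10579076 -0.28760287  5.18231456]
```

```bash
python3 -m jog '[[[0,0,-0.0005,0,0,0],[0,0,0,0,0,0]]]'; python3 -m jog '[[[0,0,-0.0005,0,0,0],[0,0,0,0,0,0]]]'; python3 -c "
from plant import *; s=get_state(); print(s['moment'],s['contact_force'])"
```

```text
clock: 18.58
tool_pos: [0.5181, -0.2212, 0.1065]
eef_rot: [0.51, 0.86, -0.0, -0.0]
contact_force: [1.0, -0.4, 2.5]
opening: 0.945
finger_force: 55.0
clock: 18.82
tool_pos: [0.5181, -0.2211, 0.1066]
eef_rot: [0.511, 0.86, -0.0, -0.0]
contact_force: [1.5, -0.1, -1.8]
opening: 0.946
finger_force: 55.0
[-0.27112003 -0.68812502 -0.02702416] [ 1.47103749 -0.13232602 -1.83234231]
```

Relaxing upward by 1 mm made the force drop 7 N with only 0.3 mm of motion, so the pins are under the lip and the cup is locked. I'll zero the load, release, and go straight up.

```bash
python3 -m jog '[[[0,0,0.0003,0,0,0],[0,0,0,0,0,0]]]'; python3 -m jog '[[[0,0,0,0,0,0],[0,0,0,0,0,0],[0,0,0,0,0,0],[0,0,0,0,0,0]]]' 0.0881; python3 -m jog '[[[0,0,-0.003,0,0,0],[0,0,-0.005,0,0,0],[0,0,-0.006,0,0,0],[0,0,0,0,0,0]]]'
```

```text
clock: 19.08
tool_pos: [0.5181, -0.2211, 0.1067]
eef_rot: [0.511, 0.86, -0.0, -0.0]
contact_force: [2.8, -0.7, -1.0]
opening: 0.945
finger_force: 55.0
clock: 19.58
tool_pos: [0.5173, -0.2209, 0.1066]
eef_rot: [0.511, 0.86, -0.0, -0.001]
contact_force: [0.4, -0.3, -0.3]
opening: 1.001
finger_force: 0.0
clock: 20.08
tool_pos: [0.5181, -0.2212, 0.1213]
eef_rot: [0.511, 0.86, -0.0, 0.0]
contact_force: [-0.4, 0.4, 0.4]
opening: 1.001
finger_force: 0.0
```

```bash
python3 -m jog '[[[0,0,-0.015,0,0,0],[0,0,-0.03,0,0,0],[0,0,-0.03,0,0,0],[0,0,-0.03,0,0,0],[-0.02,0,-0.02,0,0,0],[-0.03,0,0,0,0,0],[0,0,0,0,0,0]]]'
python3 - <<'E'
from h import *
from plant import *
d={}
for n in ('wrist','top','side'):
    st=get_state();d[n]=snapshot(n);d[n]['st']=st
pickle.dump(d,open('f.pkl','wb')); w=d['wrist']
c=np.array([.5185,-.2212,0]); print('axis z.136, .08',proj(w,[c+[0,0,.136],c+[0,0,.08]]).round(1).tolist())
u=np.array([np.cos(np.radians(28.7)),np.sin(np.radians(28.7)),0])
e=proj(w,[c+u*.042+[0,0,.136],c-u*.042+[0,0,.136],c+u*.053+[0,0,.07],c-u*.053+[0,0,.07]]); print(e.round(1).tolist())
x0,y0=max(0,int(e[:,0].mean())-80),max(0,int(e[:,1].mean())-60)
a=crop(w,x0,y0,160,120,5); cv2.imwrite('pics/f.png',a)
E
```

```text
clock: 20.95
tool_pos: [0.542, -0.2672, 0.2465]
eef_rot: [0.512, 0.859, -0.001, 0.001]
contact_force: [-0.5, 0.4, -0.6]
opening: 0.998
finger_force: 0.0
axis z.136, .08 [[258.3, 127.6], [258.0, 124.3]]
[[308.5, 127.4], [208.0, 127.9], [308.5, 123.7], [207.3, 124.2]]
```

View pics/f.png

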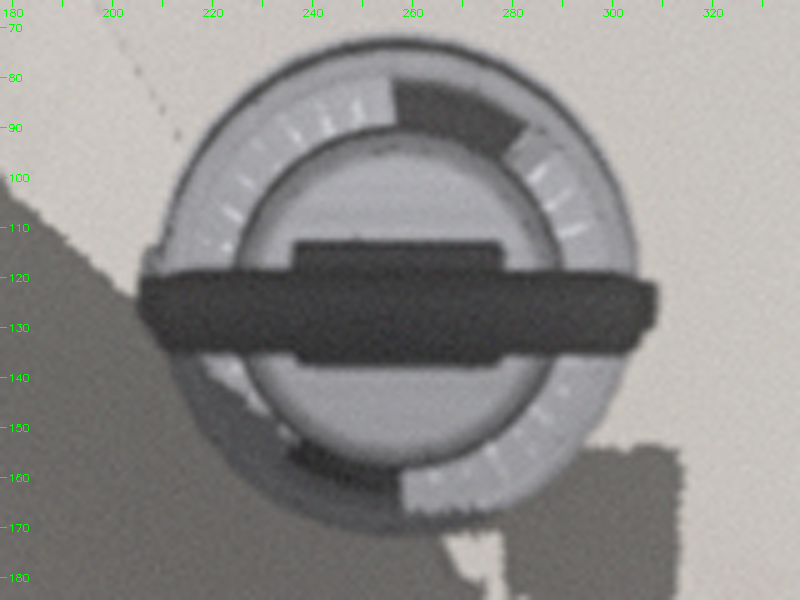

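```bash
python3 - <<'E'
from h import *
w=pickle.load(open('f.pkl','rb'))['wrist']
e=(258.1,125.8); x0,y0=178,65
P=lambda x,y,z: atz(w,(x0+(x-2)/5,y0+(y-2)/5),z)[:2]
# origin check from tick: crop columns 180->x 13, rows 70 -> y 28
A=lambda v:np.degrees(np.arctan2(v[1],v[0]))
lip=np.array([P(*c,.08) for c in ((236,275),(557,255),(300,150),(250,225),(540,210),(300,430),(545,380),(510,432))])
S=np.c_[2*lip,np.ones(len(lip))];s=np.linalg.lstsq(S,(lip**2).sum(1),rcond=None)[0];print('lip c,r',s[:2],np.sqrt(s[2]+s[:2]@s[:2]))
c=s[:2]
for n,p in dict(uA=(396,125),uB=(505,160),uA2=(391,82),uB2=(526,130),lA=(402,468),lA2=(402,508),lB=(298,440)).items(): print(n,A(P(*p,.08)-c).round(1),1000*np.hypot(*(P(*p,.08)-c)).round(4))
im=w['frame'].astype(float).sum(2)
top=[];
for x in list(range(212,234,2))+list(range(282,302,2)):
    v=np.diff(im[112:126,x]); v2=np.diff(im[126:142,x]); top.append((x,112.5+v.argmin(),126.5+v2.argmax()))
top=np.array(top); 
for j in (1,2):
    k=np.polyfit(top[:,0],top[:,j],1); q=[atz(w,(x,np.polyval(k,x)),.13)[:2] for x in (212,300)]; print('bar edge',A(q[1]-q[0]))
E
```

```text
lip c,r [ 0.5182456  -0.22185316] 0.03390134957567868
uA 119.6 34.2
uB 81.1 34.6
uA2 120.7 42.3
uB2 81.5 41.6
lA -60.5 34.1
lA2 -60.7 42.6
lB -98.1 35.2
bar edge 28.46122613265572
bar edge 28.434367756771163
```

The last picture shows the cup seated level in the collar. The bar is at 28.4° and the gap centre at 100.7°, so the turn is 72.2° and the bar is in line with the ribs. The gripper is clear.

```bash
python3 -c "
from plant import *
print(finish_job())"
```

```text
the job is handed in; nothing more can be done
None
```

The cup is locked on the motor base with its handle in line with the ribs (72.2° from the gaps); I let go, moved the gripper clear, and handed the job in at about 21 s.

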